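Make up the electrode gland on a flow cell: finger-tight, then one flat with the spanner

TASK

The gland nut that clamps the electrode in the leaning pocket of the flow cell is still loose: run it clockwise with the gripper's fingers until it is finger-tight, then fit the larger of the two open-ended spanners on it and tighten it one flat more (a sixth of a turn) and no further. Take the spanner off without turning the nut back and lay it flat on the rubber mat again; do not knock the electrode, and leave everything else on the bench where it is.

Things in the scene. Friction and masses are not known exactly. Their poses are not given: they have to be found in the camera images.
- nut_mid (a point): Centre of the steel hexagon gland nut, 32 mm across flats, 18 mm high, 0.17 m above the bench. The point turns with it: z is the nut's axis, pointing out of the pocket (35 deg from vertical); x is square to one flat, the others every 60 deg. Tightens about -z (clockwise seen from outside), with no visible advance. Below it a 24 mm neck, clear for 33 mm, then a fixed 38 mm hexagon.
- gland_nut (a joint): Turn of the nut up to finger-tight, rad: starts between -2.2 and -1.0 and grows as it is turned clockwise; 0 is finger-tight, where it comes up against the sealing ring. Takes about 0.25 N m and stays where it is left.
- pull_up (a joint): How far the nut has been turned clockwise past finger-tight, rad: 0 at the start; one flat is 1.047. It moves only once joint gland_nut is at 0, takes about 0.7 N m, and does not spring back.
- electrode: The electrode held by the gland: a 12 mm glass stem on the nut's axis, with a black plug head 17 mm in diameter whose top is 31 mm out from the nut's centre. Fixed; no cable. Origin on the axis 2 mm out from the nut's centre, z as the nut's. Fragile: no more than 10 N on it.
- cell: The flow cell, fixed: base plate 150 x 200 x 10 mm, two saddles, a horizontal steel pipe 48 mm in diameter along the body's y, 85 mm above the bench, 276 mm long over its hose nipples. The pocket rises from the pipe's middle and leans 35 deg towards the body's -x (roughly towards the robot). Origin at the centre of the plate's underside. Place and yaw vary.
- spanner: The larger spanner as a whole; its origin is under the middle of its length, 20 mm from spanner_grip towards the jaw; x along it to the jaw, z up as it lies.
- spanner_grip (a point): Grip point of the larger open-ended spanner, lying flat on the mat: on the straight steel handle (18 mm wide, 12 mm thick), half-way through its thickness, 95 mm behind the jaw's centre. x points along the spanner to the jaw, z out of its flat face (up). Spanner 180 mm long, 0.34 kg (varies), centre of mass about 23 mm from here towards the jaw.
- spanner_jaw (a point): Centre of the larger spanner's jaw, half-way through its thickness; axes as spanner_grip. Jaw faces parallel to x, 33.6 mm apart, mouth open to +x; they reach 15 mm past this point, the throat is 19.3 mm behind it. Head 60 mm wide. Fitted: this point at the nut's centre (2 mm off at most), z along the nut's axis, handle parallel to two flats; about 10 deg of play and give before it bites.
- spanner_small_grip (a point): The smaller spanner, beside the larger on the mat: 130 mm long, jaw 20 mm (too small for the nut), handle 13 mm wide, 8 mm thick. The point lies 24 mm behind its middle, on the handle, half-way through its thickness. Either spanner may lie on either side of the mat. Leave it.
- mat: Black rubber mat, 240 (x) x 220 (y) x 3 mm, fixed to the bench, on which both spanners lie with jaws to its +x. Origin at the centre of its underside.
- spare_nut: A spare steel hexagon nut, 24 mm across flats, 12 mm high, lying on the bench; leave it.
- beaker: Glass beaker, 73 mm in diameter, 92 mm high; leave it.
- cylinder: Clear measuring cylinder, 206 mm tall, foot 72 mm wide; leave it.
- wash_bottle: White wash bottle with grey cap and spout, 68 mm in diameter, 200 mm tall; leave it.
- dish: Glass dish, 90 mm in diameter, 14 mm high; leave it.
- thermometer: Pocket thermometer with a thin probe, 180 mm long, 16 mm high, lying on the bench; leave it.
- sieve: Small steel hand sieve, 70 mm bowl with a thin handle, lying on the bench; leave it.

How it is judged:
By the outcome, as a careful person would: the job done as asked, in the order asked, and still so for the second after the job is handed in, with the robot touching nothing.
It also fails if it takes over 72 s, if anything falls off the work surface, if the arm or the gripper's body presses on something with over 40 N, if the wrist force passes 120 N, or if a joint passes its speed limit or range.

ROBOT

A 6-joint arm with a two-finger parallel gripper is mounted at the origin on the work surface. World frame = base frame: x ahead of the robot, y to its left, z up, the work surface at z = 0. Lengths are in mm, angles in rad, forces in N, time in s.
With the tool pointing down it reaches from about 275 to 1000 mm from the base axis. Payload 8.4 kg.
Tool frame: the origin (TCP) lies midway between the tips of the shut fingers; the grasp point (between the pads) lies 19 mm behind it (ctrl.tcp_to_grasp is the y of the grasp point in the tool frame, in mm); y points along the fingers, z is the direction in which the jaws open and shut, and the axes are right-handed (so a half turn about y gives the same grasp; the last joint's range is limited). The gripper opens to 85 mm and grips with 20 to 120 N. Pads are 22 mm wide; open, the fingers measure 114 mm over their backs; the gripper's body (76 mm by 85 mm) begins 54 mm behind the grasp point. The pads swing forward as they close: fully open they stand 13 mm farther back than shut.
Start: joints at [-0.002, 0.353, 1.633, -0, 1.155, -0.002], TCP at [625.002, -0, 231.281] pointing down, gripper open.
Joint ranges: [-2.63, 2.63], [-0.92, 2.1], [0.06, 2.66], [-1.3, 4.44], [0, 2.69], [-3.02, 3.02]. Speed limits (rad/s): [2.22, 2.22, 2.79, 3.14, 3.14, 3.14].

INTERFACE

Orientations are given as a rotation vector (axis times angle).
In Python, from station import ctrl, grab_frame, job gives the robot as it stands.
- The arm moves only by the tool play_rows, never from a script. Its argument "rows" is a list of rows, each a list of 3 entries, a list of its own where there are three numbers: the opening, from -1 (shut) to 1 (fully open), then the shift along the tool's x, y, z in cm, then the turn, a rotation vector about the tool's x, y, z in degrees. In form: [[jaw, [x, y, z], [ax, ay, az]], ...]. A call has 1 to 5 rows; each row is the pose to reach, as a shift and turn from the pose commanded when the call began, along the tool's axes at that moment; what a row does not reach only later rows make up. A row lasts 1/12 s, in which the tool goes at most 41.7 mm and 7.16 degrees, less where a joint would pass 70% of its speed; a pose out of reach is approached as far as the arm can. A call with a gripper value outside its range is refused whole. The fingers move at their own pace and stop on an object; "grip_force" is the grip in N (left out, the last holds). Time passes only in rows, so rows that repeat a pose let the fingers close. It gives the time, the measured TCP pose, the force and the opening at its end, in the units of the state.
- ctrl.get_state(): the state, without advancing time (a new reading comes with each control period).
- grab_frame(name): name is "scene" or "side" or "wrist"; returns a dict with "pixels" (480x640x3 uint8, red, green, blue), "vertical_fov" (degrees; the focal length in pixels is half the picture's height over the tangent of half this angle, whatever the lens; pixels are square), "cx", "cy" (the principal point, pixels), "rvec" (rotation vector, rad) and "tvec" (3), from world to camera coordinates, as OpenCV has them; the wrist camera has in their place "T_tool_cam" (4x4, takes a point from camera to tool coordinates, whose origin is the TCP and whose axes are the tool frame's). Camera axes: x right, y down, z forward; pixel columns grow to the right and rows downward; lengths in mm; the calibration is good to about 2 mm. A picture is of the moment at which its call begins: read the wrist's pose just before it. There is no depth.
- job.finish_job(): hands the job in, once; it reports no verdict.
The state is a dict: "time_s": time; "q": joint angles; "qvel": joint speeds; "effort": joint torques, N m; "position": TCP position; "orientation": TCP orientation; "wrist_force": force on the tool from outside, world axes, zero at the start; "moment": the same for the moment, N m; "grip_width": finger opening in mm.
Only numpy, scipy, OpenCV 4.12 (cv2) and the standard library are available. Lean on these libraries where they do the work, as an engineer would, in place of code of your own. Each camera call takes 0.05 s, during which the arm holds its last target.

## Working session

There is one attempt and no reset: what is moved stays moved. The work goes in short steps, Python scripts to look and compute and a tool call to move; the robot and the scene stay as the last step left them, time stands still between calls to the robot, and variables do not carry over. Pictures are saved under pics/ and viewed, and the job is handed in when it is done.

Besides the shell and the picture viewer there is one more tool, called after "Call:" as name(argument=value, ...) on one line, values as JSON. play_rows: Moves the arm, as the interface text tells. Its arguments: {"type":"object","properties":{"rows":{"type":"array","items":{"type":"array"}},"grip_force":{"type":"number"}},"required":["rows"]}

```bash
ls -la; mkdir -p pics
python3 - <<'E'
from station import ctrl, grab_frame, job
import cv2
print(ctrl.get_state()); print(ctrl.tcp_to_grasp)
for n in ["scene","side","wrist"]:
    f=grab_frame(n); cv2.imwrite(f"pics/{n}0.png",f["pixels"][:,:,::-1]); print(n,{k:v for k,v in f.items() if k!="pixels"})
E
```

```text
total 12
drwxr-xr-x  3 agent agent 4096 Dec  7 13:18 .
drwxr-xr-x 23 root  root  4096 Dec  7 13:18 ..
drwxr-xr-x  2 agent agent 4096 Dec  7 13:18 pics
{'time_s': 0.0, 'q': array([-2.43738353e-03,  3.53643388e-01,  1.63410214e+00,  1.14315735e-05,
        1.15521953e+00, -2.41825401e-03]), 'qvel': array([-4.51633423e-04, -1.03795540e-03, -9.19383703e-05, -1.19579687e-03,
       -9.99887357e-04, -2.52039922e-04]), 'effort': array([-2.03471049e-03, -6.05236173e+01, -3.42063046e+01, -2.62302356e-04,
        9.48130677e-03,  3.61521288e-06]), 'position': array([ 6.24536513e+02, -1.86494080e-02,  2.30578352e+02]), 'orientation': array([-1.21018874,  1.21023414, -1.20855775]), 'wrist_force': array([-0.12183189,  0.47552337,  0.12424797]), 'moment': array([ 0.02362123,  0.02331114, -0.02697991]), 'grip_width': 85.29866965775757}
-18.700000000000003
scene {'vertical_fov': 54.109310678407944, 'cx': 319.41516845276203, 'cy': 238.11171358329742, 'rvec': array([ 2.15281766,  1.2970509 , -0.46378714]), 'tvec': array([-322.52469006, -305.09072695, 1479.99996295])}
side {'vertical_fov': 47.87463532157775, 'cx': 328.7584949074592, 'cy': 244.3619288763814, 'rvec': array([ 0.34250953, -2.63703528,  1.46957905]), 'tvec': array([ 551.03291083,  161.93876453, 1395.10927898])}
wrist {'vertical_fov': 68.55123017652548, 'cx': 320.63617665637963, 'cy': 236.10992366681705, 'T_tool_cam': array([[ 2.15769006e-03,  9.48673678e-01,  3.16249265e-01,
        -8.07281092e+01],
       [-2.22276475e-04, -3.16249538e-01,  9.48676014e-01,
        -1.43228097e+02],
       [ 9.99997647e-01, -2.11724358e-03, -4.71500645e-04,
         1.05994020e+00],
       [ 0.00000000e+00,  0.00000000e+00,  0.00000000e+00,
         1.00000000e+00]])}
```

View pics/scene0.png

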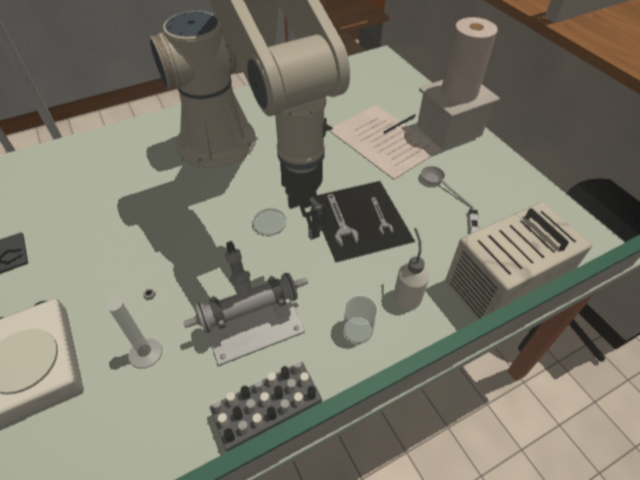

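View pics/side0.png

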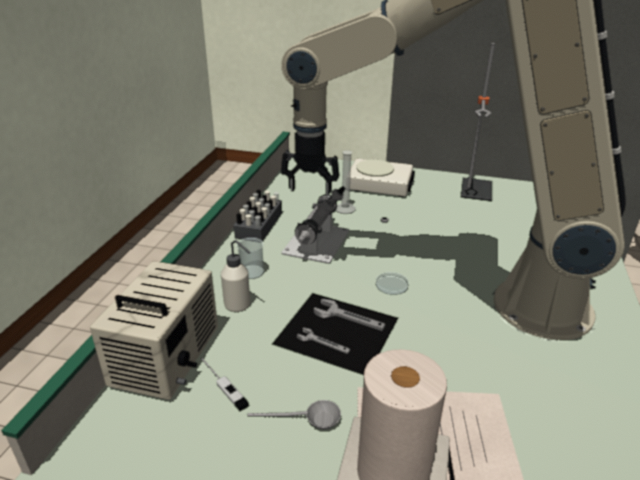

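View pics/wrist0.png

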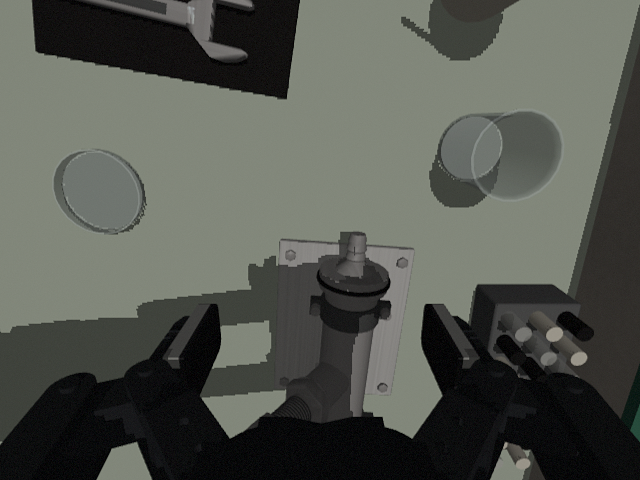

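```bash
cat > h.py <<'E'
import numpy as np, cv2
from scipy.spatial.transform import Rotation as Ro
from scipy.optimize import least_squares
from station import ctrl, grab_frame
def cam(f,st=None):
    p=f["pixels"]; fl=p.shape[0]/2/np.tan(np.radians(f["vertical_fov"]/2))
    K=np.array([[fl,0,f["cx"]],[0,fl,f["cy"]],[0,0,1]])
    if "rvec" in f:
        R=cv2.Rodrigues(np.array(f["rvec"]))[0]; t=np.array(f["tvec"])
    else:
        W=np.eye(4);W[:3,:3]=Ro.from_rotvec(st["orientation"]).as_matrix();W[:3,3]=st["position"]
        M=np.linalg.inv(W@np.array(f["T_tool_cam"])); R=M[:3,:3];t=M[:3,3]
    return K,R,t
def proj(c,X):
    K,R,t=c; X=np.atleast_2d(X); u=(X@R.T+t)@K.T; return u[:,:2]/u[:,2:]
def ray(c,uv):
    K,R,t=c; d=R.T@np.linalg.inv(K)@np.array([uv[0],uv[1],1.]); return -R.T@t,d/np.linalg.norm(d)
def onz(c,uv,z):
    o,d=ray(c,uv); return o+d*(z-o[2])/d[2]
def tri(obs):
    A=np.zeros((3,3));b=np.zeros(3)
    for c,uv in obs:
        o,d=ray(c,uv);P=np.eye(3)-np.outer(d,d);A+=P;b+=P@o
    X=np.linalg.solve(A,b); return X,[np.round(proj(c,X)[0]-uv,1) for c,uv in obs]
def shot(name,tag):
    import pickle
    st=ctrl.get_state(); f=grab_frame(name); cv2.imwrite(f"pics/{tag}.png",f["pixels"][:,:,::-1])
    c=cam(f,st); pickle.dump(c,open(f"pics/{tag}.pkl","wb")); return f,c
def load(tag):
    import pickle; return pickle.load(open(f"pics/{tag}.pkl","rb"))
def crop(tag,x0,y0,x1,y1,s,out):
    im=cv2.imread(f"pics/{tag}.png")[y0:y1,x0:x1]; cv2.imwrite(f"pics/{out}.png",cv2.resize(im,None,fx=s,fy=s,interpolation=cv2.INTER_CUBIC))
E
python3 - <<'E'
from h import *
st=ctrl.get_state(); print(np.round(Ro.from_rotvec(st["orientation"]).as_matrix(),3))
shot("scene","scene1");shot("side","side1");shot("wrist","wrist1")
crop("scene1",180,180,420,380,3.2,"c1");crop("side1",260,160,420,360,3.2,"c2")
E
```

```text
[[ 0.    -0.001  1.   ]
 [-1.     0.     0.   ]
 [-0.    -1.    -0.001]]
```

View pics/c1.png

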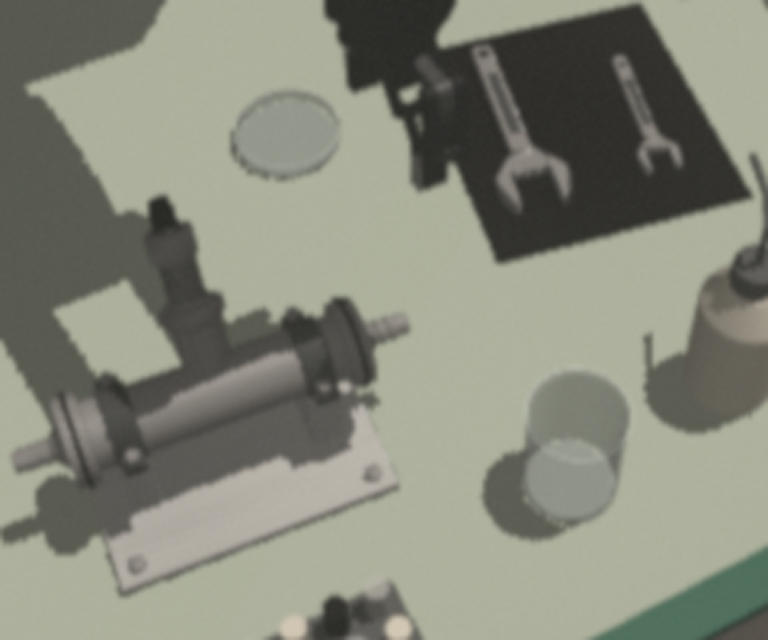

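View pics/c2.png

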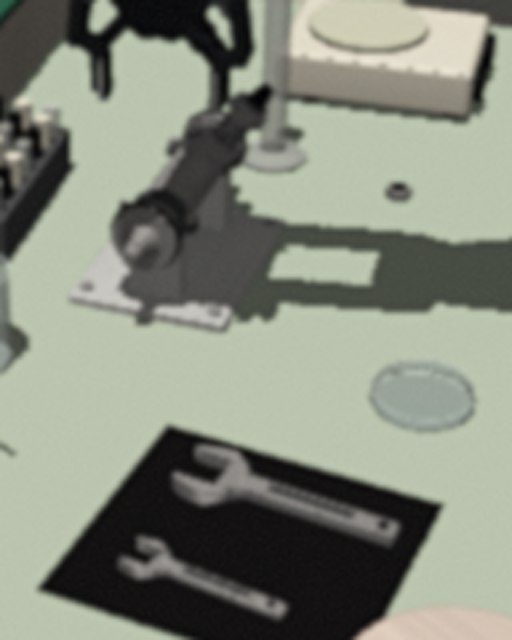

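Run:
```python
from h import *
s=load("scene1");d=load("side1");w=load("wrist1")
S=lambda u,v:(180+u/3.2,180+v/3.2); D=lambda u,v:(260+u/3.2,160+v/3.2)
print("plug",tri([(s,S(160,205)),(d,D(263,95))]))
print("nut",tri([(s,S(170,243)),(d,D(235,120))]))
print("plate corners far (wrist)",[onz(w,p,10).round(1) for p in [(280,239),(413,249),(390,393)]])
print("scene plate",[onz(s,S(*p),10).round(1) for p in [(122,593),(397,486)]])
print("mat",[onz(s,S(*p),3).round(1) for p in [(498,262),(750,197),(640,5),]],[onz(d,D(*p),3).round(1) for p in [(168,428),(440,505),(40,588)]])
print("spanner tail/head big",[onz(d,D(*p),12).round(1) for p in [(388,532),(200,475)]],[onz(s,S(*p),12).round(1) for p in [(484,55),(533,195)]])
print("small",[onz(d,D(*p),8).round(1) for p in [(275,603),(140,560)]])
for n,p in dict(dish=(285,135),beaker=(570,480)).items(): print(n,onz(s,S(*p),5).round(1))
print("spare",onz(d,D(398,190),6), "cyl",onz(d,D(275,155),5))
```

```text
plug (array([ 567.82678152, -143.12223768,  190.82019272]), [array([0.6, 0.6]), array([ 0.5, -0.4])])
nut (array([ 587.66527391, -142.92085124,  166.95476769]), [array([2.7, 2.4]), array([ 2.2, -1.5])])
plate corners far (wrist) [array([581.1, -43.9,  10. ]), array([727.4, -55.8,  10. ]), array([ 713.8, -252.5,   10. ])]
scene plate [array([ 714.8, -255.9,   10. ]), array([729.5, -59.6,  10. ])]
mat [array([588.9,  99.4,   3. ]), array([627.1, 311.8,   3. ]), array([396.5, 353.5,   3. ])] [array([585.1, 108.8,   3. ]), array([355.3, 146.9,   3. ]), array([622.7, 318.2,   3. ])]
spanner tail/head big [array([387.9, 200. ,  12. ]), array([541.4, 172. ,  12. ])] [array([393.5, 194. ,  12. ]), array([549.3, 153.3,  12. ])]
small [array([453.8, 293.7,   8. ]), array([559.8, 275.3,   8. ])]
dish [391.5   5.3   5. ]
beaker [779.6  50.8   5. ]
spare [ 466.49642918 -335.6296875     6.        ] cyl [ 603.92638489 -376.16950776    5.        ]
```

```bash
cat >> h.py <<'E'
def frame(a,zdir):
    """tool R with y=-a, z nearest zdir"""
    y=-a/np.linalg.norm(a); z=zdir-y*(zdir@y); z/=np.linalg.norm(z); x=np.cross(y,z); return np.stack([x,y,z],1)
# commanded pose bookkeeping: use measured pose
def move(P,R,P0=None,R0=None):
    if P0 is None:
        st=ctrl.get_state(); P0=st["position"]; R0=Ro.from_rotvec(st["orientation"]).as_matrix()
    d=R0.T@(P-P0)/10; r=np.degrees(Ro.from_matrix(R0.T@R).as_rotvec())
    print("shift cm",d.round(3).tolist(),"turn deg",r.round(2).tolist()); return d,r
def axis(yaw):
    s=np.radians(35); return np.array([-np.sin(s)*np.cos(yaw),-np.sin(s)*np.sin(yaw),np.cos(s)])
E
python3 - <<'E'
from h import *
a=axis(np.radians(-4.1)); N=np.array([588,-145,170.])
R=frame(a,np.array([1,0,0.])); move(N+110*a,R)
E
```

```text
shift cm [14.049, -2.901, -9.98] turn deg [34.92, -0.87, -2.78]
```

Call:
play_rows(rows=[[1,[14,-2.9,-10],[35,-0.9,-2.8]],[1,[14,-2.9,-10],[35,-0.9,-2.8]],[1,[14,-2.9,-10],[35,-0.9,-2.8]],[1,[14,-2.9,-10],[35,-0.9,-2.8]],[1,[14,-2.9,-10],[35,-0.9,-2.8]]])

```text
time_s: 0.72
position: [525.4, -138.1, 260.5]
orientation: [-0.811, 0.742, -1.448]
wrist_force: [1.2, 0.8, -0.8]
grip_width: 85.4
```

Call:
play_rows(rows=[[1,[0,0,0],[0,0,0]],[1,[0,0,0],[0,0,0]]])

```text
time_s: 0.88
position: [526.1, -136.3, 259.2]
orientation: [-0.811, 0.751, -1.444]
wrist_force: [0.4, -0.4, 0.6]
grip_width: 85.4
```

Run:
```python
from h import *
st=ctrl.get_state();print(st["position"],st["q"].round(3),st["wrist_force"],st["moment"]); R=Ro.from_rotvec(st["orientation"]).as_matrix();print(R.round(3))
f,c=shot("wrist","w2"); shot("side","side2");shot("scene","scene2")
a=axis(np.radians(-4.1)); N=np.array([588,-145,170.])
print(proj(c,N),proj(c,N+31*a),proj(load("side2"),N),proj(load("scene2"),N))
crop("side2",290,170,390,270,5,"c2b")
```

```text
[ 526.0685107  -136.30244094  259.23428528] [-0.356 -0.04   2.177  0.349  0.478 -0.638] [ 0.36928119 -0.43667714  0.624102  ] [0.04586228 0.26490111 0.00874912]
[[ 0.003  0.541  0.841]
 [-0.999 -0.033  0.024]
 [ 0.041 -0.841  0.54 ]]
[[324.06977408 238.37712695]] [[322.74574862 252.93147331]] [[335.72966457 194.75043428]] [[234.7689441  257.95870803]]
```

View pics/w2.png

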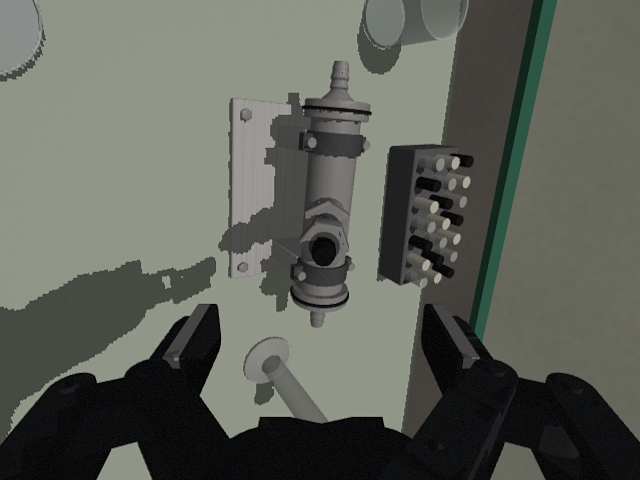

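View pics/c2b.png

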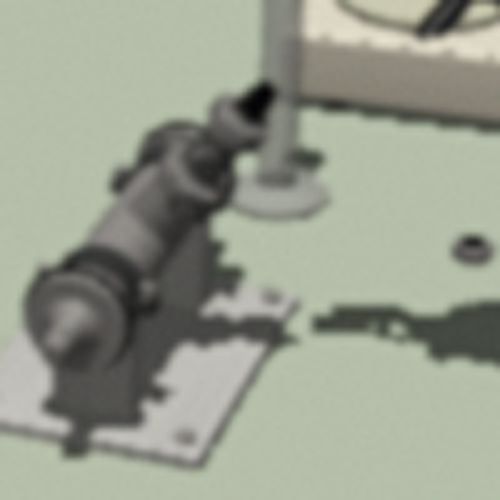

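Run:
```python
from h import *
crop("w2",280,185,370,285,7,"c3")
```

```text
(no output)
```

View pics/c3.png

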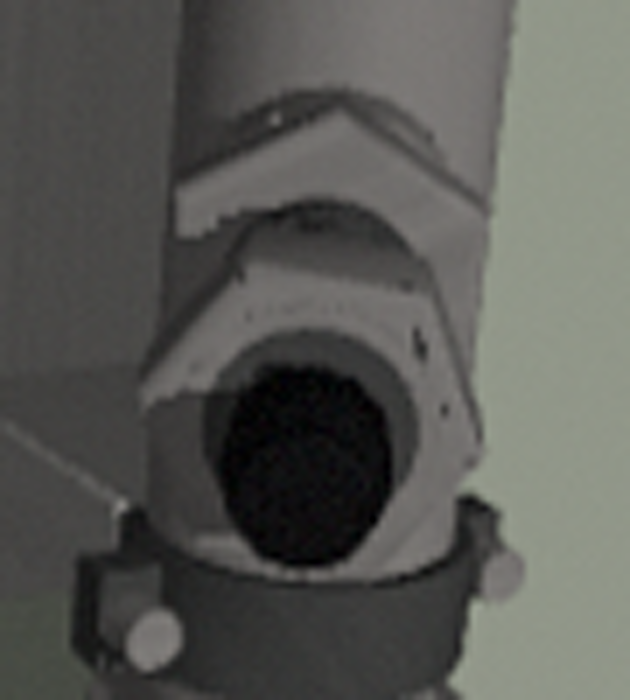

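```bash
cat >> h.py <<'E'
def hexpts(N,a,phi,h=9,r=16/np.cos(np.pi/6)):
    """phi: angle of flat normal measured about +a from e1 (downhill reference: world z x ...)."""
    e1=np.array([1,0,0.])-a*a[0]; e1/=np.linalg.norm(e1); e2=np.cross(a,e1)
    k=phi+np.pi/6+np.arange(6)*np.pi/3
    return N+h*a+r*(np.cos(k)[:,None]*e1+np.sin(k)[:,None]*e2)
E
python3 - <<'E'
from h import *
c=load("w2"); uv=np.array([(250,262),(432,292),(480,450),(145,400)])/7+np.array([280,185])-0.0
a=axis(np.radians(-4.1))
N0=np.array([588,-145,170.])
for phi0 in np.radians([0,15,30,45]):
    h=proj(c,hexpts(N0,a,phi0)); 
    idx=[np.argmin(np.linalg.norm(h-u,axis=1)) for u in uv]
    def res(p):
        # reg on N prior 3mm
        return np.r_[((proj(c,hexpts(p[:3],a,p[3]))[idx]-uv)).ravel(),(p[:3]-N0)/5]
    s=least_squares(res,np.r_[N0,phi0]); print(idx,s.cost.round(2),s.x[:3].round(1),np.degrees(s.x[3]).round(1),s.fun.round(1))
p=s.x; print((proj(c,hexpts(p[:3],a,p[3]))-[280,185])*7)
print((proj(c,p[:3]+31*a)-[280,185])*7)
E
```

```text
[np.int64(1), np.int64(0), np.int64(5), np.int64(3)] 92.82 [ 593.8 -147.1  158.2] 2.8 [ 4.5 -7.3  0.3 -0.6 -5.8 -0.2  0.9  8.4  1.2 -0.4 -2.4]
[np.int64(1), np.int64(0), np.int64(5), np.int64(2)] 1.55 [ 589.5 -147.9  169.5] 20.9 [ 0.1  0.4 -0.6  0.1  1.1  0.1 -0.6 -0.7  0.3 -0.6 -0.1]
[np.int64(1), np.int64(0), np.int64(5), np.int64(2)] 1.55 [ 589.5 -147.9  169.5] 20.9 [ 0.1  0.4 -0.6  0.1  1.1  0.1 -0.6 -0.7  0.3 -0.6 -0.1]
[np.int64(1), np.int64(5), np.int64(4), np.int64(2)] 79.73 [ 599.7 -146.1  156.4] 50.7 [-7.6 -1.7  7.4  0.7 -3.8  0.3  4.   0.9  2.3 -0.2 -2.7]
[[354.10301764 192.93964102]
 [196.6289535  249.93346779]
 [172.65837461 406.4345316 ]
 [300.22763666 504.8396523 ]
 [453.68845323 452.10960334]
 [483.56663446 296.81165709]]
[[321.96289666 417.80984621]]
```

```bash
cat >> h.py <<'E'
def overlay(tag,N,a,phi,out,x0,y0,x1,y1,s):
    c=load(tag); im=cv2.imread(f"pics/{tag}.png")[y0:y1,x0:x1]; im=cv2.resize(im,None,fx=s,fy=s,interpolation=cv2.INTER_CUBIC)
    im=cv2.convertScaleAbs(im,alpha=1.5)
    T=lambda X:(((proj(c,X)-[x0,y0]+0.5)*s-0.5)*16).astype(np.int32)
    for h,col in((9,(0,0,255)),(-9,(255,0,0))): cv2.polylines(im,[T(hexpts(N,a,phi,h))],True,col,1,cv2.LINE_AA,4)
    th=np.linspace(0,2*np.pi,60)
    e1=np.array([1,0,0.])-a*a[0]; e1/=np.linalg.norm(e1); e2=np.cross(a,e1)
    cir=lambda h,r:N+h*a+r*(np.cos(th)[:,None]*e1+np.sin(th)[:,None]*e2)
    cv2.polylines(im,[T(cir(31,8.5))],True,(0,255,255),1,cv2.LINE_AA,4)
    cv2.imwrite(f"pics/{out}.png",im)
E
python3 - <<'E'
from h import *
a=axis(np.radians(-4.1))
N=np.array([589.5,-147.9,169.5])
overlay("w2",N,a,np.radians(20.9),"o1",280,185,370,285,6)
overlay("side2",N,a,np.radians(20.9),"o2",290,170,390,270,5)
overlay("scene2",N,a,np.radians(20.9),"o3",190,220,290,320,5)
a1=cv2.imread("pics/o2.png");a2=cv2.imread("pics/o3.png");cv2.imwrite("pics/o23.png",cv2.resize(np.hstack([a1,a2]),(800,400)))
E
```

```text
(no output)
```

View pics/o1.png

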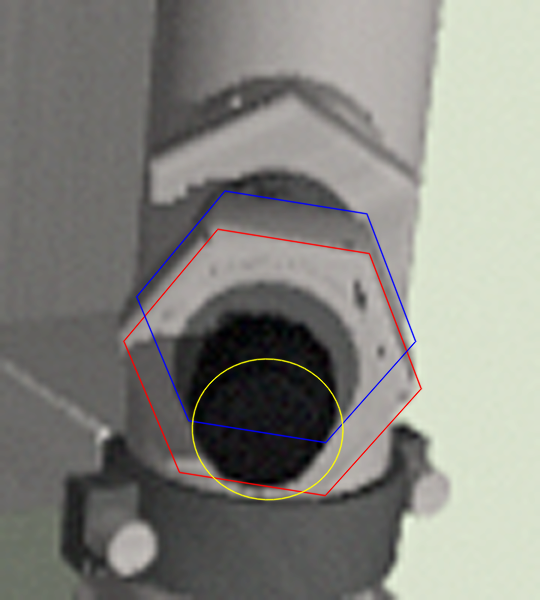

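View pics/o23.png

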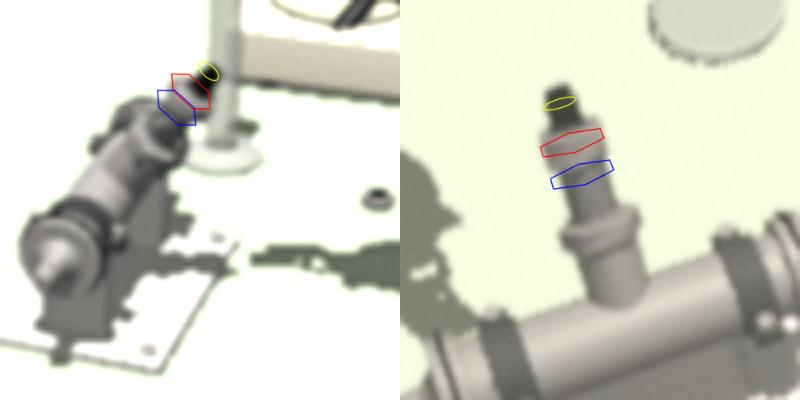

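```bash
cat >> h.py <<'E'
def phiframe(a,phi):
    e1=np.array([1,0,0.])-a*a[0]; e1/=np.linalg.norm(e1); e2=np.cross(a,e1)
    return frame(a,np.cos(phi)*e1+np.sin(phi)*e2)
E
python3 - <<'E'
from h import *
st=ctrl.get_state();print(st["position"],st["orientation"].round(3))
a=axis(np.radians(-4.1)); N=np.array([588,-146,169.])
for p in (33,66,81): move(N+100*a,phiframe(a,np.radians(p)))
E
```

```text
[ 529.13962028 -135.53475131  260.28004653] [-0.812  0.747 -1.442]
shift cm [0.598, 0.896, -0.386] turn deg [1.89, -32.96, -1.17]
shift cm [0.598, 0.896, -0.386] turn deg [1.54, -65.95, -1.73]
shift cm [0.598, 0.896, -0.386] turn deg [1.34, -80.95, -1.97]
```

Call:
play_rows(rows=[[1,[0.1,0.2,-0.1],[0.4,-7,-0.2]],[1,[0.2,0.4,-0.2],[0.8,-14,-0.5]],[1,[0.4,0.6,-0.3],[1.2,-21,-0.7]],[1,[0.5,0.8,-0.4],[1.6,-28,-1]],[1,[0.6,0.9,-0.4],[1.9,-33,-1.2]]])

```text
time_s: 1.45
position: [530.7, -141.2, 249.8]
orientation: [-1.146, 0.27, -1.141]
wrist_force: [-0.4, -0.2, 0.2]
grip_width: 85.3
```

Call:
play_rows(rows=[[1,[0,0,0],[0,-7,0]],[1,[0,0,0],[0,-14,0]],[1,[0,0,0],[0,-21,0]],[1,[0,0,0],[0,-28,0]],[1,[0,0,0],[0,-35,0]]])

```text
time_s: 1.87
position: [530.9, -141.2, 250.2]
orientation: [-1.433, -0.203, -0.743]
wrist_force: [-0.5, -0.0, -0.4]
grip_width: 85.0
```

Call:
play_rows(rows=[[1,[0,0,0],[0,-7,0]],[1,[0,0,0],[0,-13,0]],[1,[0,0,0],[0,-13,0]],[1,[0,0,0],[0,-13,0]]])

```text
time_s: 2.2
position: [530.4, -141.4, 250.1]
orientation: [-1.514, -0.37, -0.587]
wrist_force: [-0.5, 0.7, 0.2]
grip_width: 85.1
```

Run:
```python
from h import *
st=ctrl.get_state();print(st["position"],st["q"].round(3),st["qvel"].round(3))
a=axis(np.radians(-4.1)); N=np.array([588,-146,169.])
f,c=shot("wrist","w3"); print(proj(c,N))
for i in range(3):
    st=ctrl.get_state();print(st["time_s"],st["position"].round(2),st["orientation"].round(4)); grab_frame("wrist")
R=Ro.from_rotvec(st["orientation"]).as_matrix();print(-R[:,1],a)
crop("w3",260,180,390,300,6,"c4")
```

```text
[ 530.44620267 -141.38163866  250.05257804] [-0.368 -0.024  2.205  0.44   0.406 -2.153] [-0.007 -0.006  0.01   0.006 -0.004  0.02 ]
[[321.04408405 236.28811205]]
2.25 [ 530.23 -141.46  250.04] [-1.5139 -0.3696 -0.5873]
2.3 [ 530.   -141.58  250.04] [-1.5142 -0.3698 -0.5873]
2.35 [ 529.78 -141.68  249.97] [-1.5145 -0.3701 -0.587 ]
[-0.57193149  0.04092961  0.81927965] [-0.57210853  0.04100925  0.81915204]
```

View pics/c4.png

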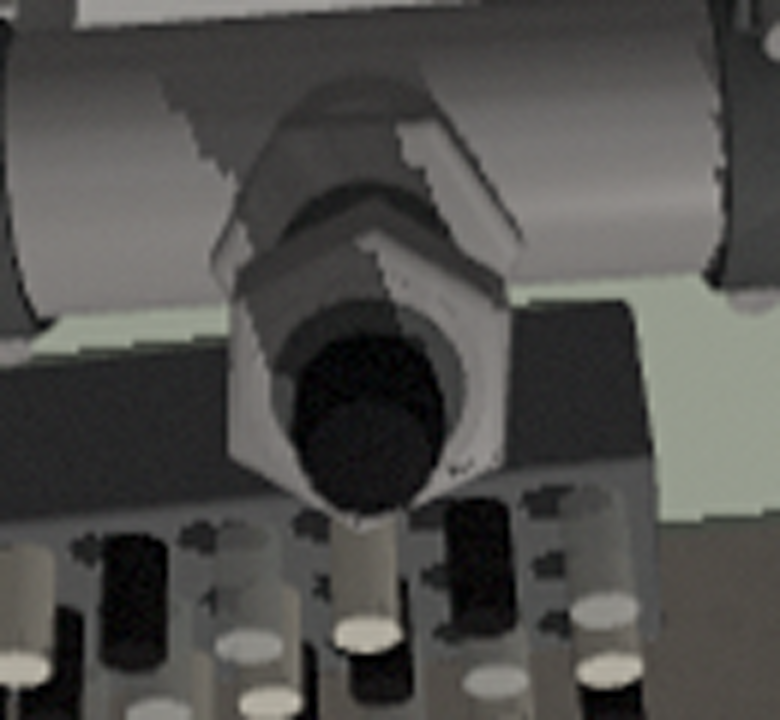

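Run:
```python
from h import *
c=load("w3"); o=np.array([260,180])
T=lambda l:(np.array(l)+0.5)/6-0.5+o
uv=T([(232,300),(368,228),(505,306),(503,468),(360,525),(230,458)]); pl=T([(370,442)])
def ax(yaw,lean): return np.array([-np.sin(lean)*np.cos(yaw),-np.sin(lean)*np.sin(yaw),np.cos(lean)])
N0=np.array([588,-146,169.])
a=axis(np.radians(-4.1)); h=proj(c,hexpts(N0,a,np.radians(21))); idx=[np.argmin(np.linalg.norm(h-u,axis=1)) for u in uv]; print(idx)
for pr in (0.01,2):
    def res(p):
        a=ax(p[4],p[5])
        return np.r_[((proj(c,hexpts(p[:3],a,p[3]))[idx]-uv)).ravel(),(proj(c,p[:3]+31*a)-pl).ravel(),(p[4:]-np.radians([-4.1,35]))/np.radians(pr)]
    s=least_squares(res,np.r_[N0,np.radians(21),np.radians([-4.1,35])]); print(s.x[:3].round(1),np.degrees(s.x[3:]).round(1),s.fun.round(1))
    st=ctrl.get_state()
p=s.x
R=Ro.from_rotvec(ctrl.get_state()["orientation"]).as_matrix(); print("nut in tool",R.T@(p[:3]-ctrl.get_state()["position"]))
overlay("w3",p[:3],ax(p[4],p[5]),p[3],"o4",260,180,390,300,6)
overlay("side2",p[:3],ax(p[4],p[5]),p[3],"o2",290,170,390,270,5)
overlay("scene2",p[:3],ax(p[4],p[5]),p[3],"o3",190,220,290,320,5)
a1=cv2.imread("pics/o2.png");a2=cv2.imread("pics/o3.png");cv2.imwrite("pics/o23.png",cv2.resize(np.hstack([a1,a2]),(800,400)))
```

```text
[np.int64(3), np.int64(2), np.int64(1), np.int64(0), np.int64(5), np.int64(4)]
[ 588.5 -146.4  171. ] [19.4 -4.1 35. ] [-0.4  0.3  0.5 -0.   0.5  0.5 -0.4 -1.6  0.5  0.4 -0.2 -1.  -0.5  1.4
 -0.   0. ]
[ 589.1 -146.5  171. ] [19.  -4.6 36.6] [-0.3  0.4  0.5 -0.1  0.4  0.5 -0.4 -1.4  0.5  0.7 -0.2 -0.8 -0.4  0.6
 -0.3  0.8]
nut in tool [ 3.55740674 98.91190327 -0.18845632]
```

View pics/o4.png

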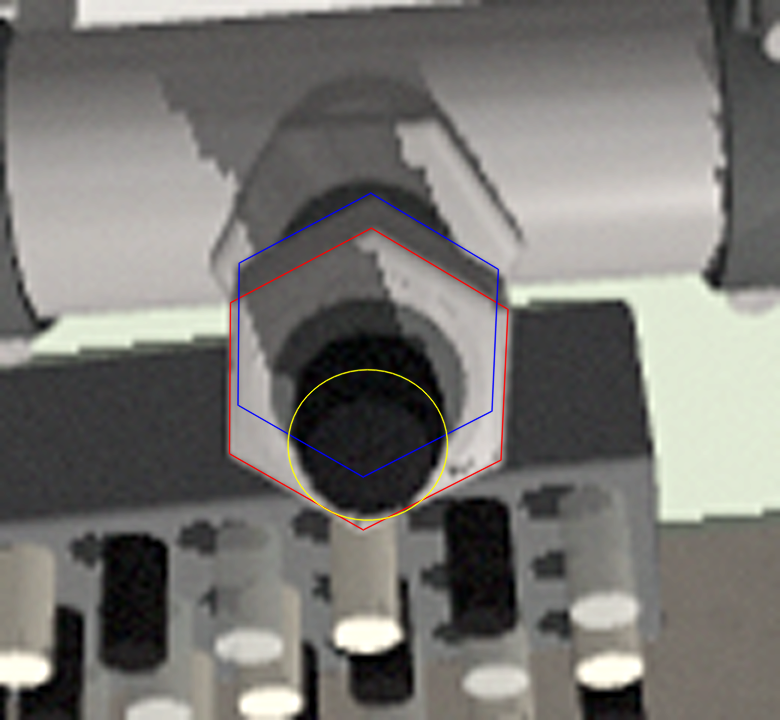

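View pics/o23.png

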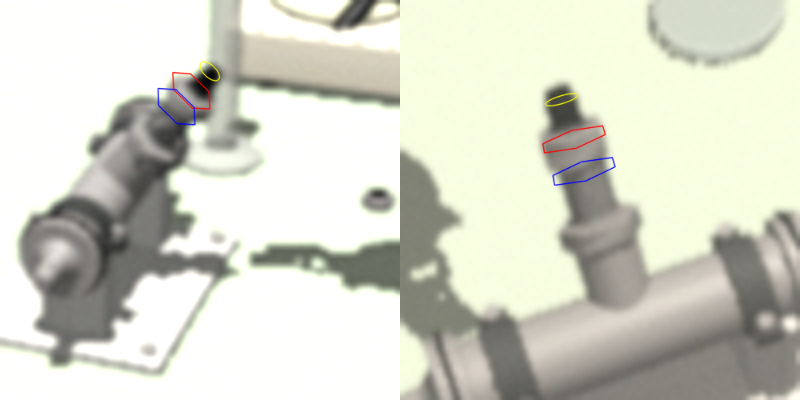

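Call:
play_rows(rows=[[1,[0.3,3,0],[0,1,0]],[1,[0.3,6,0],[0,1,0]],[1,[0.3,8.5,0],[0,1,0]],[1,[0.3,10.5,0],[0,1,0]],[1,[0.3,11.5,0],[0,1,0]]])

```text
time_s: 2.82
position: [597.9, -147.0, 155.1]
orientation: [-1.509, -0.355, -0.598]
wrist_force: [0.6, -0.3, -0.2]
grip_width: 85.4
```

Call:
play_rows(rows=[[0.3,[0,0,0],[0,0,0]],[0,[0,0,0],[0,0,0]],[-0.1,[0,0,0],[0,0,0]]], grip_force=30)

```text
time_s: 3.07
position: [597.4, -147.2, 158.0]
orientation: [-1.509, -0.358, -0.599]
wrist_force: [0.8, 0.6, -0.1]
grip_width: 51.6
```

Run:
```python
from h import *
f,c=shot("wrist","w4"); st=ctrl.get_state(); print(st)
```

```text
{'time_s': 3.1167, 'q': array([-0.32346156,  0.24123089,  2.16820772,  0.81912818,  0.19644358,
       -2.50080133]), 'qvel': array([ 0.00080125, -0.00781866,  0.00131578,  0.00752815, -0.00031103,
       -0.01068874]), 'effort': array([ 8.62147962e-02, -4.34518611e+01, -2.61136776e+01,  5.59012312e-01,
       -1.76676627e+00,  2.62623240e-02]), 'position': array([ 597.54604353, -147.19801956,  158.40665168]), 'orientation': array([-1.50952437, -0.35901816, -0.59973954]), 'wrist_force': array([-0.03306818,  0.11381002, -0.07759749]), 'moment': array([ 0.01644589,  0.29220744, -0.09367791]), 'grip_width': 43.95283820217861}
```

View pics/w4.png

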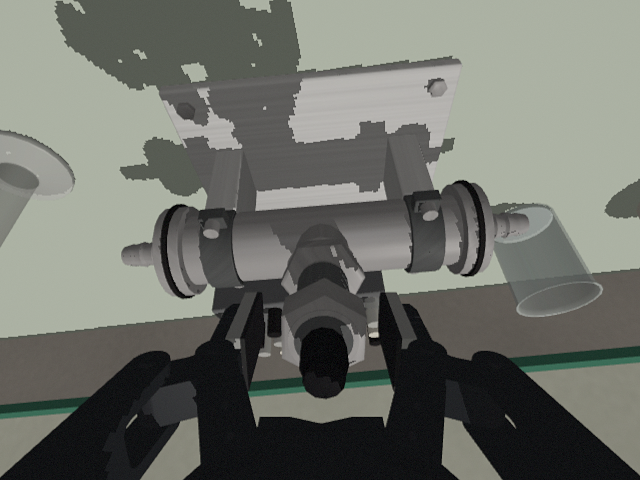

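Call:
play_rows(rows=[[-0.2,[0,0.3,0],[0,0,0]],[-0.35,[0,0.3,0],[0,0,0]],[-0.6,[0,0.3,0],[0,0,0]],[-0.6,[0,0.3,0],[0,0,0]],[-0.6,[0,0.3,0],[0,0,0]]], grip_force=45)

```text
time_s: 3.53
position: [599.5, -146.4, 156.3]
orientation: [-1.508, -0.36, -0.599]
wrist_force: [-2.1, 6.1, 6.5]
grip_width: 31.8
```

```bash
cat >> h.py <<'E'
def rep(a=None):
    st=ctrl.get_state(); R=Ro.from_rotvec(st["orientation"]).as_matrix()
    print("t",round(st["time_s"],2),"pos",st["position"].round(1),"F_tool",(R.T@st["wrist_force"]).round(1),"M_tool",(R.T@st["moment"]).round(3),"w",round(st["grip_width"],1),"q",st["q"].round(2))
    a=axis(np.radians(-4.1)) if a is None else a
    e1=np.array([1,0,0.])-a*a[0]; e1/=np.linalg.norm(e1); e2=np.cross(a,e1)
    print("tilt err deg",np.degrees(np.arccos(min(1,-R[:,1]@a))).round(2),"phi",np.degrees(np.arctan2(R[:,2]@e2,R[:,2]@e1)).round(2))
    return st,R
E
python3 -c "
from h import *
rep()"
```

```text
t 3.53 pos [ 599.5 -146.4  156.3] F_tool [ 1.1 -6.8  6.1] M_tool [1.042 0.162 0.121] w 31.8 q [-0.32  0.25  2.17  0.84  0.19 -2.52]
tilt err deg 0.11 phi 80.01
```

Call:
play_rows(rows=[[-0.6,[0,0,0.1],[0,6,0]],[-0.6,[0,0,0.1],[0,12,0]],[-0.6,[0,0,0.1],[0,18,0]],[-0.6,[0,0,0.1],[0,24,0]]])

```text
time_s: 3.87
position: [599.3, -147.3, 156.2]
orientation: [-1.341, -0.033, -0.899]
wrist_force: [-7.7, -5.4, 4.5]
grip_width: 31.4
```

```bash
python3 -c "
from h import *
rep()"
```

```text
t 3.87 pos [ 599.3 -147.3  156.2] F_tool [-0.  -7.9 -6.9] M_tool [-1.021 -0.272  0.28 ] w 31.4 q [-0.32  0.25  2.17  0.83  0.19 -2.09]
tilt err deg 0.19 phi 55.75
```

Call:
play_rows(rows=[[-0.6,[0,-0.05,-0.05],[0,6,0]],[-0.6,[0,-0.05,-0.05],[0,12,0]],[-0.6,[0,-0.05,-0.05],[0,18,0]],[-0.6,[0,-0.05,-0.05],[0,24,0]]])

```text
time_s: 4.2
position: [598.7, -147.9, 155.9]
orientation: [-1.131, 0.291, -1.164]
wrist_force: [-4.0, -8.4, -2.4]
grip_width: 31.1
```

```bash
python3 -c "
from h import *
rep()"
```

```text
t 4.2 pos [ 598.7 -147.9  155.9] F_tool [ 4.5  0.  -8.5] M_tool [-1.242 -0.274 -0.501] w 31.1 q [-0.32  0.25  2.17  0.84  0.19 -1.67]
tilt err deg 0.19 phi 31.74
```

Call:
play_rows(rows=[[-0.6,[0.03,0,-0.06],[0,3,0]],[-0.6,[0.03,0,-0.06],[0,6,0]],[-0.6,[0.03,0,-0.06],[0,9,0]]], grip_force=28)

```text
time_s: 4.45
position: [598.4, -148.2, 155.7]
orientation: [-1.043, 0.41, -1.253]
wrist_force: [-3.5, -5.5, -1.6]
grip_width: 31.4
```

```bash
python3 -c "
from h import *
rep()"
```

```text
t 4.45 pos [ 598.4 -148.2  155.7] F_tool [ 3.5 -0.4 -5.7] M_tool [-0.811 -0.284 -0.427] w 31.4 q [-0.32  0.25  2.17  0.84  0.19 -1.52]
tilt err deg 0.15 phi 22.89
```

Call:
play_rows(rows=[[-0.6,[0.02,0,-0.04],[0,3,0]],[-0.6,[0.02,0,-0.04],[0,6,0]]])

```text
time_s: 4.62
position: [598.1, -148.3, 155.6]
orientation: [-0.979, 0.491, -1.31]
wrist_force: [-2.7, -4.0, -1.4]
grip_width: 31.0
```

```bash
python3 -c "
from h import *
rep()"
```

```text
t 4.62 pos [ 598.1 -148.3  155.6] F_tool [ 2.9 -0.2 -4.1] M_tool [-0.63  -0.196 -0.311] w 31.0 q [-0.32  0.25  2.17  0.84  0.19 -1.42]
tilt err deg 0.12 phi 16.89
```

Call:
play_rows(rows=[[-0.6,[0.02,0,-0.03],[0,3,0]],[-0.6,[0.02,0,-0.03],[0,6,0]]])

```text
time_s: 4.78
position: [597.9, -148.4, 155.4]
orientation: [-0.914, 0.571, -1.366]
wrist_force: [-2.2, -3.2, -1.9]
grip_width: 31.5
```

```bash
python3 -c "
from h import *
rep()"
```

```text
t 4.78 pos [ 597.9 -148.4  155.4] F_tool [ 2.5  0.4 -3.5] M_tool [-0.495 -0.312 -0.325] w 31.5 q [-0.33  0.25  2.17  0.85  0.19 -1.32]
tilt err deg 0.1 phi 10.9
```

Call:
play_rows(rows=[[-0.6,[0.02,0,-0.03],[0,3,0]],[-0.6,[0.02,0,-0.03],[0,6,0]]])

```text
time_s: 4.95
position: [597.7, -148.4, 155.3]
orientation: [-0.846, 0.65, -1.42]
wrist_force: [-2.2, -2.2, -2.7]
grip_width: 31.0
```

```bash
python3 -c "
from h import *
rep()"
```

```text
t 4.95 pos [ 597.7 -148.4  155.3] F_tool [ 1.7  1.  -3.5] M_tool [-0.433 -0.248 -0.228] w 31.0 q [-0.33  0.25  2.17  0.85  0.19 -1.22]
tilt err deg 0.08 phi 4.9
```

Call:
play_rows(rows=[[-0.6,[0.01,0,-0.02],[0,3,0]],[-0.6,[0.01,0,-0.02],[0,6,0]]])

```text
time_s: 5.12
position: [597.5, -148.5, 155.1]
orientation: [-0.775, 0.73, -1.471]
wrist_force: [-1.3, -0.9, -0.3]
grip_width: 31.5
```

```bash
python3 -c "
from h import *
rep()"
```

```text
t 5.12 pos [ 597.5 -148.5  155.1] F_tool [ 0.9 -0.4 -1.3] M_tool [-0.365 -0.214 -0.208] w 31.5 q [-0.33  0.25  2.17  0.85  0.19 -1.12]
tilt err deg 0.07 phi -1.1
```

Call:
play_rows(rows=[[-0.6,[0,0,0],[0,3,0]],[-0.6,[0,0,0],[0,6,0]]])

```text
time_s: 5.28
position: [597.3, -148.4, 155.0]
orientation: [-0.702, 0.809, -1.52]
wrist_force: [-1.9, -1.9, -0.3]
grip_width: 31.3
```

```bash
python3 -c "
from h import *
rep()"
```

```text
t 5.28 pos [ 597.3 -148.4  155. ] F_tool [ 2.1 -0.7 -1.5] M_tool [-0.493 -0.273 -0.271] w 31.3 q [-0.33  0.25  2.17  0.85  0.19 -1.01]
tilt err deg 0.06 phi -7.1
```

Call:
play_rows(rows=[[-0.6,[0,0,0],[0,3,0]],[-0.6,[0,0,0],[0,6,0]]])

```text
time_s: 5.45
position: [597.1, -148.4, 154.8]
orientation: [-0.627, 0.888, -1.567]
wrist_force: [-3.8, -1.6, -1.3]
grip_width: 31.0
```

```bash
python3 -c "
from h import *
rep()"
```

```text
t 5.45 pos [ 597.1 -148.4  154.8] F_tool [ 2.4 -1.  -3.5] M_tool [-0.553 -0.279 -0.396] w 31.0 q [-0.33  0.25  2.17  0.85  0.19 -0.91]
tilt err deg 0.05 phi -13.1
```

Call:
play_rows(rows=[[-0.6,[0.01,0,-0.02],[0,3,0]],[-0.6,[0.01,0,-0.02],[0,6,0]]])

```text
time_s: 5.62
position: [596.9, -148.3, 154.7]
orientation: [-0.549, 0.966, -1.611]
wrist_force: [-5.2, -0.7, -1.1]
grip_width: 31.2
```

```bash
python3 -c "
from h import *
rep()"
```

```text
t 5.62 pos [ 596.9 -148.3  154.7] F_tool [ 2.3 -2.  -4.4] M_tool [-0.521 -0.299 -0.361] w 31.2 q [-0.33  0.25  2.17  0.85  0.19 -0.81]
tilt err deg 0.04 phi -19.1
```

Call:
play_rows(rows=[[-0.6,[0.01,0,-0.02],[0,3,0]],[-0.6,[0.01,0,-0.02],[0,5,0]]])

```text
time_s: 5.78
position: [596.7, -148.3, 154.6]
orientation: [-0.482, 1.031, -1.647]
wrist_force: [-3.7, -1.0, -0.4]
grip_width: 31.3
```

```bash
python3 -c "
from h import *
rep()"
```

```text
t 5.78 pos [ 596.7 -148.3  154.6] F_tool [ 2.2 -1.7 -2.6] M_tool [-0.451 -0.273 -0.363] w 31.3 q [-0.33  0.25  2.17  0.85  0.19 -0.72]
tilt err deg 0.03 phi -24.11
```

Call:
play_rows(rows=[[-0.6,[0,0,-0.02],[0,2.5,0]],[-0.6,[0,0,-0.02],[0,5,0]]])

```text
time_s: 5.95
position: [596.6, -148.2, 154.5]
orientation: [-0.413, 1.094, -1.68]
wrist_force: [-3.3, 0.1, -0.2]
grip_width: 31.5
```

```bash
python3 -c "
from h import *
rep()"
```

```text
t 5.95 pos [ 596.6 -148.2  154.5] F_tool [ 1.3 -1.7 -2.5] M_tool [-0.482 -0.31  -0.385] w 31.5 q [-0.33  0.25  2.17  0.86  0.19 -0.64]
tilt err deg 0.02 phi -29.06
```

Call:
play_rows(rows=[[-0.6,[0,0,-0.02],[0,2,0]],[-0.6,[0,0,-0.02],[0,4,0]]])

```text
time_s: 6.12
position: [596.5, -148.1, 154.4]
orientation: [-0.357, 1.145, -1.705]
wrist_force: [-3.2, -0.5, -0.5]
grip_width: 31.5
```

```bash
python3 -c "
from h import *
rep()"
```

```text
t 6.12 pos [ 596.5 -148.1  154.4] F_tool [ 2.  -1.4 -2.2] M_tool [-0.372 -0.262 -0.496] w 31.5 q [-0.33  0.25  2.17  0.86  0.19 -0.57]
tilt err deg 0.03 phi -33.04
```

Call:
play_rows(rows=[[-0.6,[0,0,-0.01],[0,2,0]],[-0.6,[0,0,-0.01],[0,4,0]]])

```text
time_s: 6.28
position: [596.4, -148.0, 154.3]
orientation: [-0.301, 1.195, -1.729]
wrist_force: [-3.7, -0.2, 0.2]
grip_width: 31.3
```

```bash
python3 -c "
from h import *
rep()"
```

```text
t 6.28 pos [ 596.4 -148.   154.3] F_tool [ 1.9 -2.3 -2.3] M_tool [-0.31  -0.703 -0.524] w 31.3 q [-0.33  0.25  2.17  0.86  0.19 -0.5 ]
tilt err deg 0.03 phi -36.98
```

Call:
play_rows(rows=[[-0.6,[0,0,-0.01],[0,2,0]],[-0.6,[0,0,-0.01],[0,4,0]]])

```text
time_s: 6.45
position: [596.2, -147.9, 154.2]
orientation: [-0.242, 1.245, -1.751]
wrist_force: [-4.0, -0.8, -1.1]
grip_width: 31.5
```

```bash
python3 -c "
from h import *
rep()"
```

```text
t 6.45 pos [ 596.2 -147.9  154.2] F_tool [ 3.1 -1.4 -2.4] M_tool [-0.384 -0.769 -0.496] w 31.5 q [-0.33  0.25  2.17  0.86  0.19 -0.43]
tilt err deg 0.03 phi -40.97
```

Call:
play_rows(rows=[[-0.6,[0,0,-0.01],[0,-1,0]],[-0.6,[0,0,-0.01],[0,-1,0]]])

```text
time_s: 6.62
position: [596.3, -148.0, 154.2]
orientation: [-0.258, 1.231, -1.745]
wrist_force: [-8.2, 0.1, 2.4]
grip_width: 31.1
```

```bash
python3 -c "
from h import *
rep();grab_frame('side');rep()"
```

```text
t 6.62 pos [ 596.3 -148.   154.2] F_tool [ 3.5 -6.7 -4.1] M_tool [-0.451  0.103 -0.619] w 31.1 q [-0.33  0.25  2.17  0.86  0.19 -0.45]
tilt err deg 0.02 phi -39.87
t 6.67 pos [ 596.3 -147.9  154.2] F_tool [ 3.4 -6.2 -3.9] M_tool [-0.464  0.156 -0.543] w 31.4 q [-0.33  0.25  2.17  0.86  0.19 -0.45]
tilt err deg 0.02 phi -39.9
```

```bash
cat > kin.py <<'E'
from h import *
S=[([-2.43738353e-03,3.53643388e-01,1.63410214,1.14e-05,1.15521953,-2.418e-03],[624.5365,-.0186,230.578],[-1.21018874,1.21023414,-1.20855775]),
([-0.32346156,0.24123089,2.16820772,0.81912818,0.19644358,-2.50080133],[597.546,-147.198,158.407],[-1.50952437,-0.35901816,-0.59973954]),
([-0.368,-0.024,2.205,0.44,0.406,-2.153],[530.446,-141.38,250.05],[-1.5139,-0.3696,-0.5873])]
st=ctrl.get_state(); S.append((st["q"],st["position"],st["orientation"]))
Rz=lambda t:Ro.from_euler('z',t).as_matrix(); Ry=lambda t:Ro.from_euler('y',t).as_matrix()
T0=None
def fk(q,p):
    h,a1,L2,e,L3,Lt=p
    R1=Rz(q[0]); A=R1@Ry(q[1]); B=A@Ry(q[2]); 
    P=np.array([0,0,h])+R1@[a1,0,0]+A@[0,0,L2]+B@[e,0,L3]
    W=B@Rz(s4*q[3])@Ry(q[4])@Rz(s6*q[5])
    return P+W@[0,0,Lt],W
s4=s6=1
E
cat > t.py <<'E'
import kin
from kin import *
best=None
for a in (1,-1):
  for b in (1,-1):
    kin.s4,kin.s6=a,b
    Ms=[fk(q,[0]*6)[1].T@Ro.from_rotvec(o).as_matrix() for q,_,o in S]
    print(a,b,[np.degrees(Ro.from_matrix(Ms[0].T@M).magnitude()).round(2) for M in Ms])
    if np.degrees(Ro.from_matrix(Ms[0].T@Ms[1]).magnitude())<2: best=(a,b); T=Ms[0]
print(best); kin.s4,kin.s6=best
f=lambda p:np.concatenate([fk(q,p)[0]-P for q,P,_ in S])
r=least_squares(f,[300,50,450,0,450,250]); print(r.x.round(1),r.fun.round(1)); print(T.round(3))
np.savez("kin.npz",p=r.x,s=np.array(best),T=T)
E
python3 t.py
```

```text
1 1 [np.float64(0.0), np.float64(0.0), np.float64(0.05), np.float64(0.0)]
1 -1 [np.float64(0.0), np.float64(73.71), np.float64(113.61), np.float64(51.4)]
-1 1 [np.float64(0.0), np.float64(93.86), np.float64(50.46), np.float64(98.46)]
-1 -1 [np.float64(0.0), np.float64(166.6), np.float64(160.67), np.float64(48.75)]
(1, 1)
[303.   -7.9 575.5  63.7 502.5 350.9] [-0.  -1.5 -0.3 -0.1 -0.3 -0.1  0.1  0.1  0.6 -0.2 -0.3 -0.2]
[[-0. -0. -1.]
 [-1.  0.  0.]
 [ 0.  1. -0.]]
```

Call:
play_rows(rows=[[0,[0,0,0],[0,0.1,0]],[0.6,[0,0,0],[0,0.1,0]],[1,[0,0,0],[0,0.1,0]],[1,[0,-1,0],[0,0.1,0]],[1,[0,-4,0],[0,0.1,0]]])

```text
time_s: 7.08
position: [574.0, -146.1, 184.8]
orientation: [-0.258, 1.236, -1.746]
wrist_force: [0.3, 0.3, 0.3]
grip_width: 85.4
```

Call:
play_rows(rows=[[1,[0,-3,0],[0,0,0]],[1,[0,-6,0],[0,0,0]],[1,[0,-6,0],[0,0,0]],[1,[0,-6,0],[0,0,0]],[1,[0,-6,0],[0,0,0]]])

```text
time_s: 7.5
position: [540.1, -143.9, 236.1]
orientation: [-0.255, 1.232, -1.746]
wrist_force: [0.3, -0.4, -0.5]
grip_width: 85.3
```

Run:
```python
from h import *
rep()
shot("wrist","w5")
a=axis(np.radians(-4.1)); N=np.array([586.7,-145.3,170.5])
overlay("w5",N,a,np.radians(-40.1),"o5",250,170,400,300,5)
```

```text
t 7.5 pos [ 540.1 -143.9  236.1] F_tool [0.3 0.6 0.2] M_tool [-0.262 -0.037 -0.153] w 85.3 q [-0.36  0.02  2.2   0.48  0.37 -0.08]
tilt err deg 0.06 phi -40.06
```

View pics/o5.png

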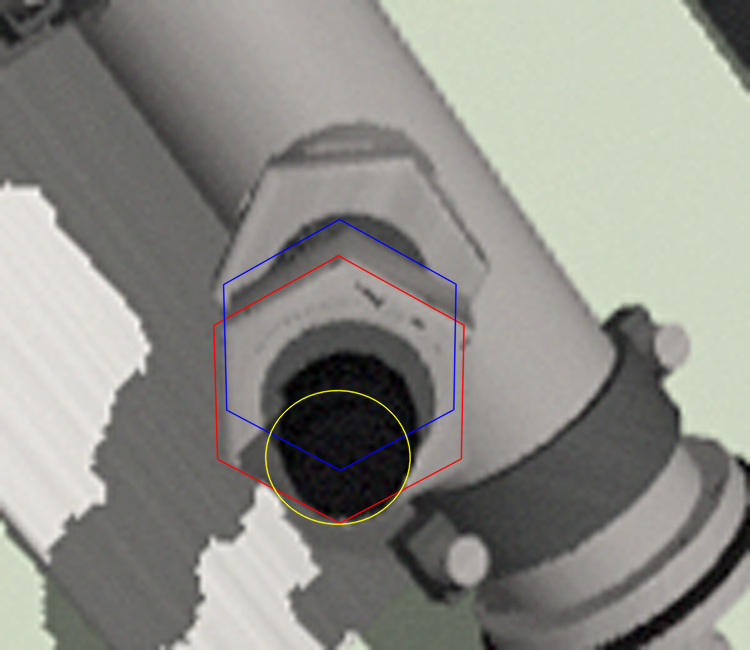

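Run:
```python
from h import *
im=cv2.imread("pics/w5.png")[205:285,280:355]; im=cv2.convertScaleAbs(cv2.resize(im,None,fx=8,fy=8,interpolation=cv2.INTER_LANCZOS4),alpha=1.7); cv2.imwrite("pics/c5.png",im[:600,:800])
```

```text
(no output)
```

View pics/c5.png

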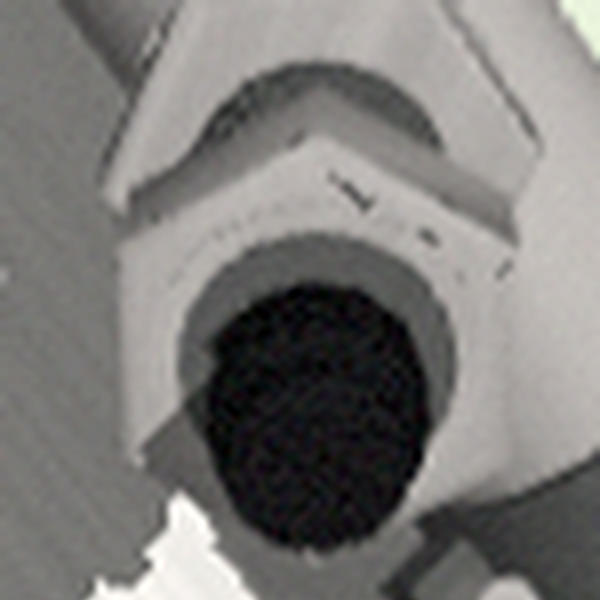

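```bash
cat > fit.py <<'E'
from h import *
def T(l,s,o): return (np.array(l)+0.5)/s-0.5+np.array(o)
V=[("w3",T([(232,300),(368,228),(505,306),(503,468),(360,525),(230,458)],6,(260,180)),80.),
   ("w5",T([(122,243),(314,137),(517,247),(130,460)],8,(280,205)),-40.1)]
def ax(yaw,lean): return np.array([-np.sin(lean)*np.cos(yaw),-np.sin(lean)*np.sin(yaw),np.cos(lean)])
N0=np.array([587,-145.5,170.5]); A=axis(np.radians(-4.1))
pp=[("side2",np.array((343,188.6))),("scene2",np.array((230,244)))]
I=[]
for t,uv,ph in V:
    h=proj(load(t),hexpts(N0,A,np.radians(ph))); I.append([np.argmin(np.linalg.norm(h-u,axis=1)) for u in uv])
def res(p,off=True,full=False):
    a=ax(p[3],p[4]); r=[]
    for k,(t,uv,ph) in enumerate(V):
        r.append((proj(load(t),hexpts(p[:3],a,p[5+k]))[I[k]]-uv).ravel())
    return np.r_[np.concatenate(r),(p[3:5]-np.radians([-4.1,35]))/np.radians(.3)]
s=least_squares(res,np.r_[N0,np.radians([-4.1,35,80,-40.1])])
print(s.x[:3].round(2),np.degrees(s.x[3:]).round(2),s.fun.round(1)); print(np.sqrt(np.diag(np.linalg.inv(s.jac.T@s.jac)))[:3]*.5)
E
python3 fit.py
```

```text
[ 586.96 -146.26  172.22] [ -4.1   35.03  79.38 -39.63] [-0.6  0.4  0.4 -0.1  0.6  0.5 -0.3 -1.3  0.4  0.7 -0.4 -0.8 -0.3  0.5
  0.7 -0.4  0.6 -0.4 -0.4  0.3  0.   0.1]
[0.2633013  0.12520606 0.28330275]
```

```bash
cat > ik.py <<'E'
import kin
from kin import fk
from h import *
d=np.load("kin.npz"); kin.s4,kin.s6=d["s"]; PP=d["p"]; TT=d["T"]
LO=np.array([-2.63,-.92,.06,-1.3,0,-3.02]);HI=np.array([2.63,2.1,2.66,4.44,2.69,3.02])
def ik(P,R,q0):
    def f(q):
        p,W=fk(q,PP); return np.r_[(p-P)/100,(Ro.from_matrix((W@TT).T@R).as_rotvec())]
    s=least_squares(f,np.clip(q0,LO+.01,HI-.01),bounds=(LO,HI)); return s.x,np.abs(s.fun).max()
def basis(a):
    e1=np.array([1,0,0.])-a*a[0]; e1/=np.linalg.norm(e1); return e1,np.cross(a,e1)
E
python3 - <<'E'
from ik import *
a=axis(np.radians(-4.1)); e1,e2=basis(a); N=np.array([586.5,-145.7,171.5])
for name,p0,p1 in(("A",50,-4.5-8),("B",-10,-64.5-8)):
    q=np.array([-.3,.25,2.17,.8,.3,0])
    for back,ps in [(60,p0),(0,p0)]+[(0,x) for x in np.linspace(p0,p1,5)[1:]]:
        r=np.radians(ps); xs=np.cos(r)*e1+np.sin(r)*e2
        G=N-(95+back)*xs-5*a
        q,e=ik(G,phiframe(a,r-np.pi/2),q); print(name,back,round(ps),G.round(0),q.round(2),round(e,4))
# pick
xs=np.radians(-10.5); z=np.array([np.cos(xs-np.pi/2),np.sin(xs-np.pi/2),0])
R=frame(np.array([0,0,1.]),z)
for h in(200,100,5):print(ik(np.array([453,187,h]),R,np.array([.38,.3,1.8,0,1.1,2.1])))
E
```

```text
A 60 50 [ 508. -267.  116.] [-0.69  0.3   2.23  1.32  0.35 -1.22] 0.0
A 0 50 [ 539. -220.  136.] [-0.55  0.26  2.22  1.21  0.28 -0.98] 0.0
A 0 34 [ 525. -202.  125.] [-0.52  0.25  2.27  1.37  0.26 -0.86] 0.0
A 0 19 [ 516. -179.  118.] [-0.48  0.25  2.31  1.54  0.23 -0.73] 0.0
A 0 3 [ 512. -154.  113.] [-0.42  0.24  2.34  1.71  0.2  -0.57] 0.0
A 0 -12 [ 513. -128.  113.] [-0.35  0.23  2.36  1.84  0.16 -0.37] 0.0
B 60 -10 [ 464. -123.   79.] [-0.39  0.28  2.47  2.39  0.27 -1.01] 0.0
B 0 -10 [ 513. -132.  113.] [-0.36  0.23  2.36  1.83  0.17 -0.41] 0.0
B 0 -26 [ 519. -107.  116.] [-0.28  0.22  2.36  1.91  0.13 -0.16] 0.0
B 0 -41 [531. -85. 123.] [-0.21  0.21  2.34  1.85  0.08  0.24] 0.0
B 0 -57 [547. -68. 134.] [-0.15  0.2   2.31  1.29  0.05  1.12] 0.0
B 0 -72 [566. -56. 147.] [-0.11  0.2   2.27  0.39  0.06  2.33] 0.0
(array([3.91494934e-01, 1.81501349e-01, 1.94227173e+00, 1.99977881e-08,
       1.01781960e+00, 2.14555106e+00]), np.float64(1.2436085692568925e-12))
(array([3.91494934e-01, 3.25352181e-01, 2.02132362e+00, 2.38404013e-08,
       7.94916873e-01, 2.14555105e+00]), np.float64(2.5310474259334983e-12))
(array([3.91494934e-01, 4.94092944e-01, 2.06088700e+00, 3.07426789e-08,
       5.86612725e-01, 2.14555104e+00]), np.float64(3.4006865270691726e-13))
```

Run:
```python
from h import *
xs=np.radians(-10.5); z=np.array([np.cos(xs-np.pi/2),np.sin(xs-np.pi/2),0])
R=frame(np.array([0,0,1.]),z); d,r=move(np.array([445,190,175.]),R)
for f in (1/3,2/3): print((d*f).round(2),(r*f).round(1))
print(np.linalg.norm(r))
```

```text
shift cm [-19.123, -1.857, -29.524] turn deg [-15.07, 59.34, -33.42]
[-6.37 -0.62 -9.84] [ -5.   19.8 -11.1]
[-12.75  -1.24 -19.68] [-10.   39.6 -22.3]
69.74642786306018
```

Call:
play_rows(rows=[[1,[-1.9,-1.5,-3],[-1.5,5.9,-3.3]],[1,[-3.8,-2.5,-6],[-3,11.8,-6.7]],[1,[-5.7,-3,-9],[-4.5,17.7,-10]],[1,[-7.6,-3,-12],[-6,23.6,-13.4]],[1,[-9.5,-3,-15],[-7.5,29.5,-16.7]]])

```text
time_s: 7.97
position: [506.8, -55.7, 229.7]
orientation: [-0.193, 1.474, -1.862]
wrist_force: [1.2, -0.3, 0.5]
grip_width: 85.4
```

Run:
```python
from h import *
xs=np.radians(-10.5); z=np.array([np.cos(xs-np.pi/2),np.sin(xs-np.pi/2),0])
R=frame(np.array([0,0,1.]),z); d,r=move(np.array([445,190,175.]),R)
rep()
```

```text
shift cm [-9.189, 0.467, -24.229] turn deg [-10.43, 47.38, -25.93]
t 7.97 pos [506.8 -55.7 229.7] F_tool [-0.9  0.1  1. ] M_tool [-0.125  0.039 -0.181] w 85.4 q [-0.1  -0.04  2.21 -0.04  0.5   0.85]
tilt err deg 8.14 phi -52.75
```

Call:
play_rows(rows=[[1,[-9.2,0.5,-24.2],[-10.4,47.4,-25.9]],[1,[-9.2,0.5,-24.2],[-10.4,47.4,-25.9]],[1,[-9.2,0.5,-24.2],[-10.4,47.4,-25.9]],[1,[-9.2,0.5,-24.2],[-10.4,47.4,-25.9]],[1,[-9.2,0.5,-24.2],[-10.4,47.4,-25.9]]])

```text
time_s: 8.38
position: [469.2, 95.4, 195.4]
orientation: [-0.021, 1.883, -2.096]
wrist_force: [1.4, -0.3, 0.2]
grip_width: 85.1
```

Run:
```python
from h import *
xs=np.radians(-10.5); z=np.array([np.cos(xs-np.pi/2),np.sin(xs-np.pi/2),0])
R=frame(np.array([0,0,1.]),z); d,r=move(np.array([445,190,175.]),R)
rep()
```

```text
shift cm [0.365, 0.694, -9.948] turn deg [-4.92, 24.2, -13.1]
t 8.38 pos [469.2  95.4 195.4] F_tool [-1.2  0.2  0.6] M_tool [-0.056  0.042 -0.061] w 85.1 q [ 0.3   0.07  2.12 -0.2   0.77  1.76]
tilt err deg 21.83 phi -76.66
```

Call:
play_rows(rows=[[1,[0.4,0.7,-9.9],[-4.9,24.2,-13.1]],[1,[0.4,0.7,-9.9],[-4.9,24.2,-13.1]],[1,[0.4,0.7,-9.9],[-4.9,24.2,-13.1]],[1,[0.4,0.7,-9.9],[-4.9,24.2,-13.1]],[1,[0.4,0.7,-9.9],[-4.9,24.2,-13.1]]])

```text
time_s: 8.8
position: [445.8, 189.4, 174.4]
orientation: [-0.192, -2.127, 2.125]
wrist_force: [0.3, -0.8, 0.7]
grip_width: 85.1
```

Call:
play_rows(rows=[[1,[0,0,0],[0,0,0]],[1,[0,0,0],[0,0,0]]])

```text
time_s: 8.97
position: [444.9, 187.3, 175.3]
orientation: [-0.192, -2.129, 2.132]
wrist_force: [0.4, 0.5, 0.2]
grip_width: 85.3
```

Run:
```python
from h import *
rep(np.array([0,0,1.]))
shot("wrist","w6")
```

```text
t 8.97 pos [444.9 187.3 175.3] F_tool [-0.4 -0.2 -0.6] M_tool [ 0.006 -0.024 -0.028] w 85.3 q [ 0.4   0.2   1.99 -0.    0.95  2.15]
tilt err deg 0.21 phi -100.12
```

View pics/w6.png

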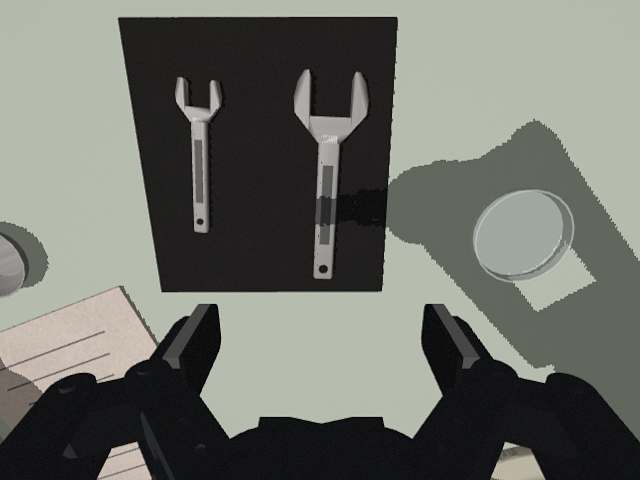

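Run:
```python
from h import *
im=cv2.imread("pics/w6.png")[55:290,270:400]; cv2.imwrite("pics/c6.png",cv2.convertScaleAbs(cv2.resize(im,None,fx=3.4,fy=3.4,interpolation=cv2.INTER_CUBIC),alpha=1.3)[:800])
im=cv2.imread("pics/w6.png")[60:135,285:385]; cv2.imwrite("pics/c6b.png",cv2.convertScaleAbs(cv2.resize(im,None,fx=7,fy=7,interpolation=cv2.INTER_CUBIC),alpha=1.2))
```

```text
(no output)
```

View pics/c6.png

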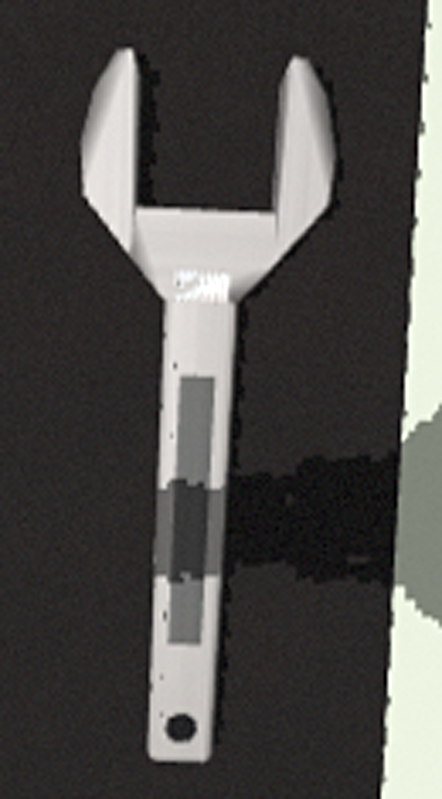

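View pics/c6b.png

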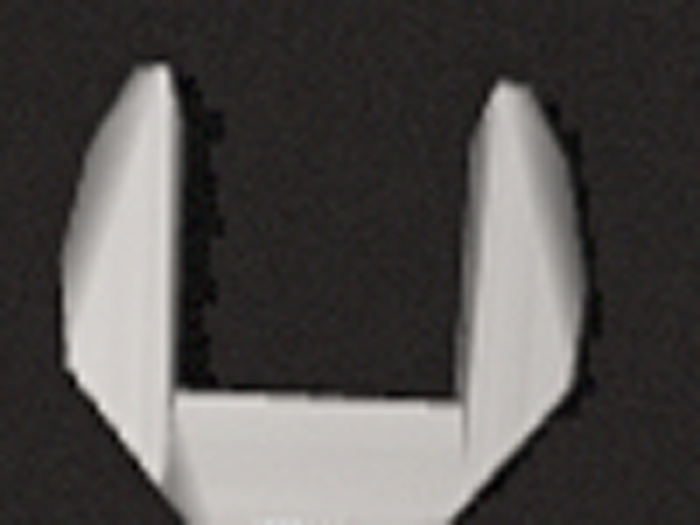

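Run:
```python
from h import *
c=load("w6"); T=lambda u,v:((u+.5)/3.4-.5+270,(v+.5)/3.4-.5+55)
P=lambda u,v,z=15:onz(c,T(u,v),z)
t=P(179,762);th=P(205,211);h1=P(199.5,350);h2=P(182,690)
print(t,th,np.linalg.norm(th-t),"expect 145.7"); 
for d in (th-t,h1-h2): print(np.degrees(np.arctan2(d[1],d[0])))
u=(th-t)/np.linalg.norm(th-t)
for g in (t+70*u,th-75.7*u): print("grip",g.round(1),"jaw",(g+95*u).round(1))
print("jaw tips width",P(135,209),P(275,213))
```

```text
[385.02831675 196.15590274  15.        ] [526.78183322 164.41213844  15.        ] 145.26433148345185 expect 145.7
-12.622363900851921
-12.856370276552074
grip [453.3 180.9  15. ] jaw [546.  160.1  15. ]
grip [452.9 181.   15. ] jaw [545.6 160.2  15. ]
jaw tips width [530.21901634 180.87895527  15.        ] [523.34066312 147.92622088  15.        ]
```

Run:
```python
from h import *
y=np.radians(-12.7); z=np.array([np.cos(y-np.pi/2),np.sin(y-np.pi/2),0])
R=frame(np.array([0,0,1.]),z); d,r=move(np.array([453.1,181,6.]),R)
```

```text
shift cm [-0.868, 16.96, 0.462] turn deg [-0.04, 2.56, -0.22]
```

Call:
play_rows(rows=[[0.3,[-0.9,4,0.5],[0,2.6,-0.2]],[0,[-0.9,8,0.5],[0,2.6,-0.2]],[0,[-0.9,11,0.5],[0,2.6,-0.2]],[0,[-0.9,14,0.5],[0,2.6,-0.2]],[0,[-0.9,14,0.5],[0,2.6,-0.2]]])

```text
time_s: 9.43
position: [450.1, 179.6, 32.1]
orientation: [-0.229, -2.097, 2.104]
wrist_force: [-0.8, -0.5, 0.2]
grip_width: 42.7
```

Run:
```python
from h import *
rep(np.array([0,0,1.])); f,c=shot("wrist","w7")
y=np.radians(-12.7); z=np.array([np.cos(y-np.pi/2),np.sin(y-np.pi/2),0])
R=frame(np.array([0,0,1.]),z); d,r=move(np.array([453.1,181,6.]),R)
```

```text
t 9.43 pos [450.1 179.6  32.1] F_tool [ 0.7 -0.2  0.6] M_tool [ 0.01  -0.056 -0.063] w 42.7 q [ 0.38  0.44  2.07 -0.    0.64  2.17]
tilt err deg 0.4 phi -102.79
shift cm [-0.167, 2.842, -0.127] turn deg [-0.17, -0.1, 0.23]
```

View pics/w7.png

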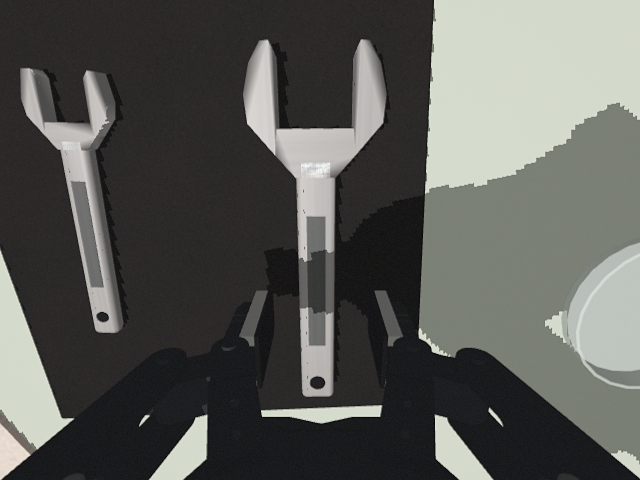

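Call:
play_rows(rows=[[0,[-0.2,1,-0.1],[-0.2,0,0.2]],[0,[-0.2,2,-0.1],[-0.2,0,0.2]],[0,[-0.2,2.6,-0.1],[-0.2,0,0.2]],[0,[-0.2,2.6,-0.1],[-0.2,0,0.2]],[0,[-0.2,2.6,-0.1],[-0.2,0,0.2]]])

```text
time_s: 9.9
position: [456.0, 181.9, 10.9]
orientation: [-0.242, -2.109, 2.101]
wrist_force: [-0.6, -0.1, -0.4]
grip_width: 42.8
```

Call:
play_rows(rows=[[-0.3,[0,0,0],[0,0,0]],[-0.9,[0,0,0],[0,0,0]],[-0.9,[0,0,0],[0,0,0]],[-0.9,[0,0,0],[0,0,0]]], grip_force=100)

```text
time_s: 10.23
position: [456.2, 182.0, 11.3]
orientation: [-0.242, -2.109, 2.101]
wrist_force: [-2.5, -2.1, 10.5]
grip_width: 13.5
```

Run:
```python
from h import *
rep(np.array([0,0,1.]))
```

```text
t 10.23 pos [456.2 182.   11.3] F_tool [  2.  -10.5   2.5] M_tool [ 0.379  0.049 -0.358] w 13.5 q [0.38 0.48 2.07 0.   0.58 2.17]
tilt err deg 0.35 phi -102.86
```

Call:
play_rows(rows=[[-0.3,[0,0,0],[0,0,0]],[0,[0,0,0],[0,0,0]],[0,[0,0.55,0],[0,0,0]],[0,[0,0.55,0],[0,0,0]]])

```text
time_s: 10.57
position: [455.6, 181.8, 4.1]
orientation: [-0.241, -2.108, 2.101]
wrist_force: [0.5, -0.3, 0.4]
grip_width: 43.0
```

Run:
```python
from h import *
rep(np.array([0,0,1.])); f,c=shot("wrist","w8")
```

```text
t 10.57 pos [455.6 181.8   4.1] F_tool [-0.5 -0.4  0.1] M_tool [ 0.034 -0.025 -0.017] w 43.0 q [0.38 0.5  2.07 0.   0.57 2.17]
tilt err deg 0.28 phi -102.86
```

View pics/w8.png

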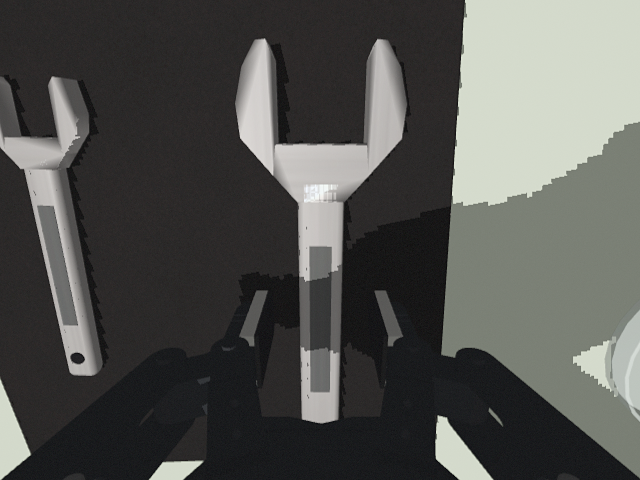

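Call:
play_rows(rows=[[-0.3,[0,-0.1,0],[0,0,0]],[-0.9,[0,-0.1,0],[0,0,0]],[-0.9,[0,-0.1,0],[0,0,0]],[-0.9,[0,-0.1,0],[0,0,0]]])

```text
time_s: 10.95
position: [456.0, 182.0, 6.2]
orientation: [-0.242, -2.108, 2.101]
wrist_force: [-2.5, -0.3, 7.2]
grip_width: 14.8
```

Run:
```python
from h import *
rep(np.array([0,0,1.]))
```

```text
t 10.95 pos [456.  182.    6.2] F_tool [ 2.3 -7.2  0.8] M_tool [ 0.089  0.084 -0.283] w 14.8 q [0.38 0.49 2.07 0.   0.57 2.17]
tilt err deg 0.32 phi -102.87
```

Call:
play_rows(rows=[[-0.9,[0,-1,0],[0,0,0]],[-0.9,[0,-3,0],[0,0,0]],[-0.9,[0,-6,0],[0,0,0]],[-0.9,[0,-9,0],[0,0,0]],[-0.9,[0,-12,0],[0,0,0]]])

```text
time_s: 11.37
position: [454.7, 181.3, 127.3]
orientation: [-0.24, -2.107, 2.101]
wrist_force: [0.7, -0.0, -3.3]
grip_width: 14.7
```

Run:
```python
from h import *
rep(np.array([0,0,1.])); f,c=shot("wrist","w9");rep(np.array([0,0,1.]))
```

```text
t 11.37 pos [454.7 181.3 127.3] F_tool [-0.7  3.4 -0.1] M_tool [0.011 0.039 0.01 ] w 14.7 q [0.38 0.28 2.01 0.   0.85 2.17]
tilt err deg 0.25 phi -102.86
t 11.42 pos [457.7 182.5 132.6] F_tool [-2.4 -1.5 -1.4] M_tool [-0.104 -0.061  0.106] w 14.8 q [0.38 0.27 2.01 0.   0.85 2.17]
tilt err deg 0.67 phi -102.85
```

View pics/w9.png

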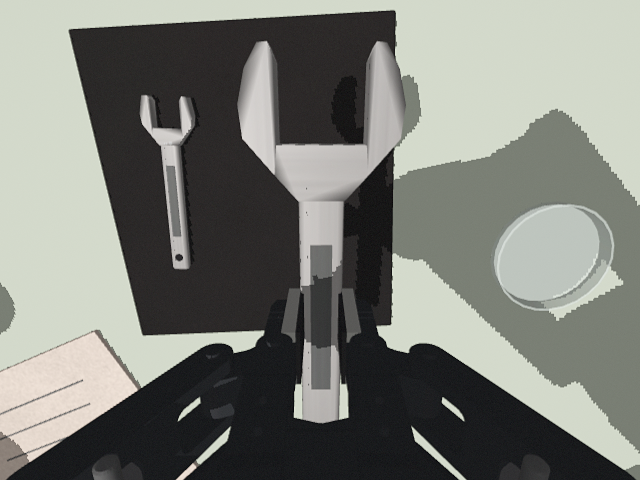

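```bash
cat > spfit.py <<'E'
from h import *
import sys
# camera in tool frame
f=grab_frame("wrist"); M=np.linalg.inv(np.array(f["T_tool_cam"])); K=cam({**f,"rvec":np.zeros(3),"tvec":np.zeros(3)})[0]
C=(K,M[:3,:3],M[:3,3])
def pts(p):
    # spanner frame -> tool: spanner x = -tool x, y_s = -tool z?, z_s = -tool y ; p = jaw x,y,z tool, yaw(about tool y), pitch(about tool z), roll about x
    L=np.array([[-19.3,16.8,6],[-19.3,-16.8,6],[15,16.8,6],[15,-16.8,6],[-60,9,6],[-60,-9,6]])
    B=np.array([[-1,0,0],[0,0,-1],[0,-1,0]]).T
    return p[:3]+ (L@B.T)@Ro.from_rotvec(p[3:6]).as_matrix().T
E
python3 - <<'E'
from spfit import *
print(proj(C,pts(np.r_[-92.5,-2.8,0,0,0,0])).round(1))
im=cv2.imread("pics/w9.png")[25:225,225:420]; cv2.imwrite("pics/c9.png",cv2.resize(im,None,fx=3.8,fy=3.8,interpolation=cv2.INTER_CUBIC)[:,:740])
E
```

```text
[[274.6 145.1]
 [365.4 144.9]
 [270.3  41. ]
 [369.2  40.8]
 [298.2 248.1]
 [342.4 248. ]]
```

View pics/c9.png

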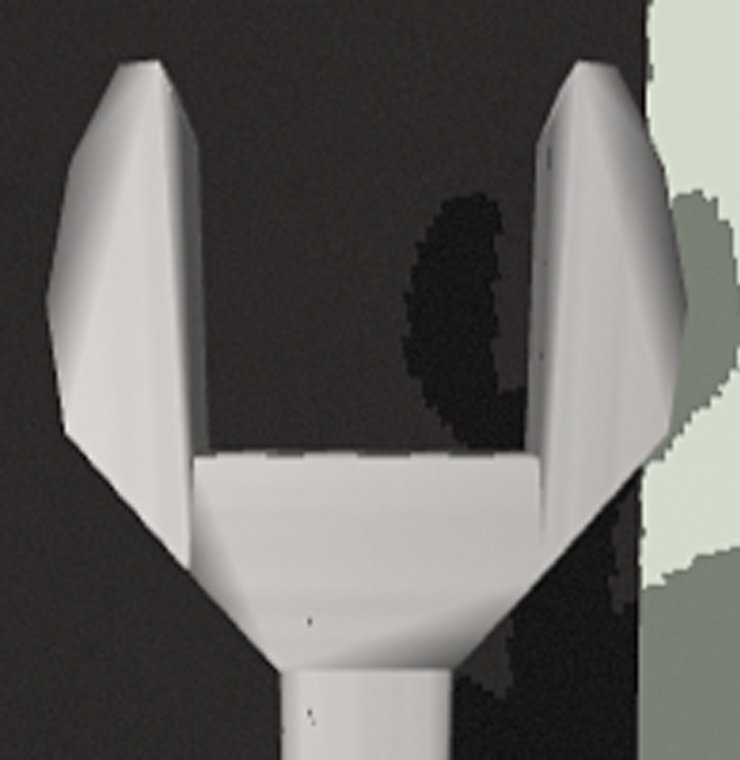

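```bash
cat > plan.py <<'E'
from ik import *
a=axis(np.radians(-4.1)); e1,e2=basis(a); N=np.array([586.7,-145.8,171.5]); J=np.array([-92.5,-2.8,0.4])
def tgt(ps,back=0,up=0,N=N,J=J,dl=0):
    r=np.radians(ps); xs=np.cos(r)*e1+np.sin(r)*e2; ys=np.cross(a,xs)
    R=phiframe(a,r-np.pi/2)
    return N-back*xs+up*a+dl*ys-R@J, R
E
python3 - <<'E'
from plan import *
st=ctrl.get_state(); P0=st["position"];R0=Ro.from_rotvec(st["orientation"]).as_matrix()
P2,R2=tgt(50,45,80); print(P2)
r=Ro.from_matrix(R0.T@R2).as_rotvec(); print(np.degrees(np.linalg.norm(r)))
q=st["q"]
W=[P0,np.array([420,0,300.]),P2]
for s in np.linspace(0,1,13):
    P=W[0]+(W[1]-W[0])*2*s if s<.5 else W[1]+(W[2]-W[1])*(2*s-1)
    R=R0@Ro.from_rotvec(r*s).as_matrix(); q,e=ik(P,R,q); print(P.round(0),q.round(2),round(e,3),(P+R@(J+[-15,0,0])).round(0))
    if abs(s-.5)<.01: move(P,R)
E
```

```text
[ 469.79187573 -250.11368382  189.31560686]
71.66026154738175
[458. 183. 130.] [0.38 0.28 2.   0.   0.85 2.17] 0.0 [563. 158. 134.]
[452. 152. 159.] [ 0.36  0.19  2.04 -0.05  0.87  2.09] 0.0 [558. 137. 168.]
[445. 122. 187.] [ 0.33  0.11  2.07 -0.1   0.89  2.  ] 0.0 [552. 117. 201.]
[439.  91. 215.] [ 0.29  0.03  2.09 -0.14  0.9   1.9 ] 0.0 [545.  97. 234.]
[433.  61. 243.] [ 0.25 -0.06  2.11 -0.17  0.92  1.77] 0.0 [537.  76. 266.]
[426.  30. 272.] [ 0.19 -0.14  2.13 -0.18  0.93  1.62] 0.0 [528.  56. 298.]
[420.   0. 300.] [ 0.12 -0.22  2.14 -0.17  0.94  1.45] 0.0 [517.  35. 330.]
shift cm [-0.525, -17.104, 18.506] turn deg [7.28, -30.93, 16.55]
[428. -42. 282.] [-0.01 -0.21  2.19 -0.14  0.81  1.22] 0.0 [521.   3. 314.]
[437. -83. 263.] [-0.16 -0.19  2.23 -0.06  0.68  0.95] 0.0 [523. -30. 298.]
[ 445. -125.  245.] [-0.31 -0.15  2.26  0.08  0.56  0.6 ] 0.0 [525. -63. 281.]
[ 453. -167.  226.] [-0.46 -0.08  2.28  0.32  0.47  0.17] 0.0 [526. -97. 264.]
[ 461. -208.  208.] [-0.6  -0.    2.28  0.63  0.43 -0.34] 0.0 [ 526. -131.  246.]
[ 470. -250.  189.] [-0.72  0.09  2.26  0.93  0.45 -0.82] 0.0 [ 525. -166.  227.]
```

Call:
play_rows(rows=[[-0.9,[0,-3,2],[1,-4,2.3]],[-0.9,[0,-6,5.5],[2,-9,4.7]],[-0.9,[0,-9,9],[3.5,-14,7.5]],[-0.9,[-0.2,-12,12.5],[4.8,-20,10.7]],[-0.9,[-0.4,-15,16],[6.2,-26,14]]])

```text
time_s: 11.88
position: [424.2, 36.4, 263.8]
orientation: [-0.002, 1.848, -2.116]
wrist_force: [0.2, -0.9, -2.0]
grip_width: 14.7
```

Run:
```python
from plan import *
rep()
P2,R2=tgt(50,45,80)
move(P2,R2)
```

```text
t 11.88 pos [424.2  36.4 263.8] F_tool [0.4 2.1 0.6] M_tool [-0.109 -0.029 -0.188] w 14.7 q [ 0.2  -0.13  2.14 -0.19  0.92  1.64]
tilt err deg 20.93 phi -76.12
shift cm [4.342, 11.276, 27.409] turn deg [8.37, -35.37, 19.55]
```

Call:
play_rows(rows=[[-0.9,[0.4,0.8,3],[1,-4,2.2]],[-0.9,[0.9,2,6.5],[2,-8.5,4.7]],[-0.9,[1.4,3.5,10],[3,-13,7.2]],[-0.9,[2,5,13.5],[4.1,-17.5,9.7]],[-0.9,[2.6,6.6,17],[5.2,-22,12.2]]])

```text
time_s: 12.3
position: [446.3, -99.7, 230.2]
orientation: [-0.145, 1.535, -1.924]
wrist_force: [0.6, 1.1, -3.1]
grip_width: 14.5
```

Run:
```python
from plan import *
rep()
P2,R2=tgt(50,45,80)
move(P2,R2)
```

```text
t 12.3 pos [446.3 -99.7 230.2] F_tool [-0.1  2.9 -1.6] M_tool [-0.398  0.019 -0.328] w 14.5 q [-0.23 -0.13  2.28  0.02  0.55  0.76]
tilt err deg 10.17 phi -57.49
shift cm [7.773, 6.033, 12.319] turn deg [4.57, -17.18, 9.12]
```

Call:
play_rows(rows=[[-0.9,[1.6,1.2,2.5],[0.9,-3.4,1.8]],[-0.9,[3.2,2.4,5],[1.8,-6.9,3.6]],[-0.9,[4.8,3.6,7.5],[2.7,-10.3,5.4]],[-0.9,[6.4,4.8,10],[3.7,-13.8,7.3]],[-0.9,[7.8,6,12.3],[4.6,-17.2,9.1]]])

```text
time_s: 12.72
position: [459.4, -171.2, 206.7]
orientation: [-0.223, 1.36, -1.792]
wrist_force: [-0.1, 0.6, -3.2]
grip_width: 14.7
```

Call:
play_rows(rows=[[-0.9,[0,0,0],[0,0,0]],[-0.9,[0,0,0],[0,0,0]],[-0.9,[0,0,0],[0,0,0]]])

```text
time_s: 12.97
position: [459.8, -170.2, 207.4]
orientation: [-0.221, 1.363, -1.793]
wrist_force: [-0.4, 0.0, -2.3]
grip_width: 14.5
```

Run:
```python
from plan import *
rep()
move(*tgt(50,45,80)); move(*tgt(50,45,0))
f,c=shot("wrist","w10"); rep()
```

```text
t 12.97 pos [ 459.8 -170.2  207.4] F_tool [ 1.   1.7 -1.1] M_tool [-0.412  0.022 -0.405] w 14.5 q [-0.5  -0.03  2.3   0.53  0.43 -0.14]
tilt err deg 4.0 phi -46.58
shift cm [5.621, 2.416, 5.534] turn deg [2.87, -6.51, 2.8]
shift cm [5.209, 10.397, 5.911] turn deg [2.87, -6.51, 2.8]
t 13.02 pos [ 460.1 -170.1  207.7] F_tool [ 0.3  2.  -1.4] M_tool [-0.395 -0.038 -0.337] w 14.7 q [-0.5  -0.03  2.3   0.53  0.43 -0.14]
tilt err deg 3.96 phi -46.51
```

View pics/w10.png

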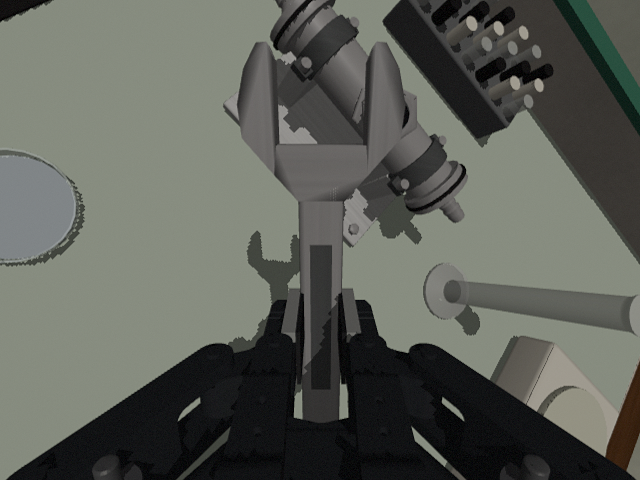

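Call:
play_rows(rows=[[-0.9,[5.6,2.4,5.5],[2.9,-6.5,2.8]],[-0.9,[5.6,2.4,5.5],[2.9,-6.5,2.8]],[-0.9,[5.6,2.4,5.5],[2.9,-6.5,2.8]],[-0.9,[5.6,2.4,5.5],[2.9,-6.5,2.8]],[-0.9,[5.6,2.4,5.5],[2.9,-6.5,2.8]]])

```text
time_s: 13.43
position: [471.5, -253.2, 190.2]
orientation: [-0.256, 1.226, -1.748]
wrist_force: [-0.3, -0.5, -2.8]
grip_width: 14.8
```

Run:
```python
from plan import *
rep()
move(*tgt(50,45,80)); move(*tgt(50,45,0))
```

```text
t 13.43 pos [ 471.5 -253.2  190.2] F_tool [ 1.5  2.2 -1.2] M_tool [-0.428 -0.025 -0.355] w 14.8 q [-0.72  0.09  2.26  0.93  0.44 -0.83]
tilt err deg 0.29 phi -39.86
shift cm [-0.13, -0.037, -0.339] turn deg [-0.28, 0.14, 0.05]
shift cm [-0.136, 7.962, -0.379] turn deg [-0.28, 0.14, 0.05]
```

Now down along the axis to the side of the nut.

Call:
play_rows(rows=[[-0.9,[-0.1,2,-0.3],[-0.3,0.1,0]],[-0.9,[-0.1,4,-0.3],[-0.3,0.1,0]],[-0.9,[-0.1,6,-0.3],[-0.3,0.1,0]],[-0.9,[-0.1,7.9,-0.3],[-0.3,0.1,0]],[-0.9,[-0.1,7.9,-0.3],[-0.3,0.1,0]]])

```text
time_s: 13.85
position: [515.3, -249.3, 122.3]
orientation: [-0.26, 1.238, -1.74]
wrist_force: [-1.0, 0.6, -2.7]
grip_width: 14.6
```

Call:
play_rows(rows=[[-0.9,[0,0,0],[0,0,0]],[-0.9,[0,0,0],[0,0,0]]])

```text
time_s: 14.02
position: [514.6, -250.1, 125.1]
orientation: [-0.259, 1.235, -1.742]
wrist_force: [-1.2, 0.3, -2.7]
grip_width: 14.5
```

Run:
```python
from plan import *
rep()
move(*tgt(50,45,0)); move(*tgt(50,0,0))
f,c=shot("wrist","w11"); shot("side","side11"); shot("scene","scene11")
crop("w11",220,10,420,150,4,"c11"); crop("side11",280,150,420,270,5,"c11s")
rep()
```

```text
t 14.02 pos [ 514.6 -250.1  125.1] F_tool [ 1.3  1.6 -2.2] M_tool [-0.491 -0.061 -0.362] w 14.5 q [-0.64  0.28  2.24  1.28  0.33 -1.14]
tilt err deg 0.22 phi -39.91
shift cm [0.252, 0.172, 0.208] turn deg [0.2, 0.09, -0.09]
shift cm [-4.248, 0.179, 0.215] turn deg [0.2, 0.09, -0.09]
t 14.17 pos [ 514.6 -250.9  125.6] F_tool [ 0.8  2.3 -2. ] M_tool [-0.402 -0.063 -0.374] w 14.7 q [-0.64  0.27  2.24  1.28  0.33 -1.14]
tilt err deg 0.11 phi -39.92
```

View pics/c11.png

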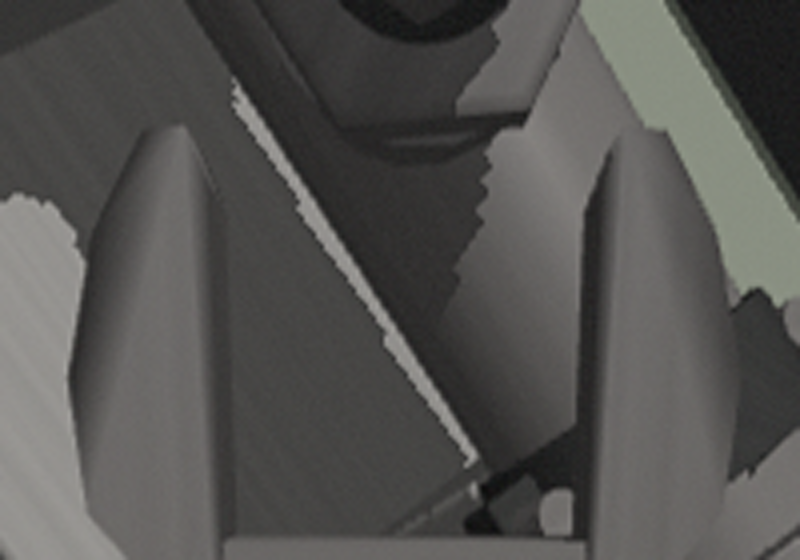

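View pics/c11s.png

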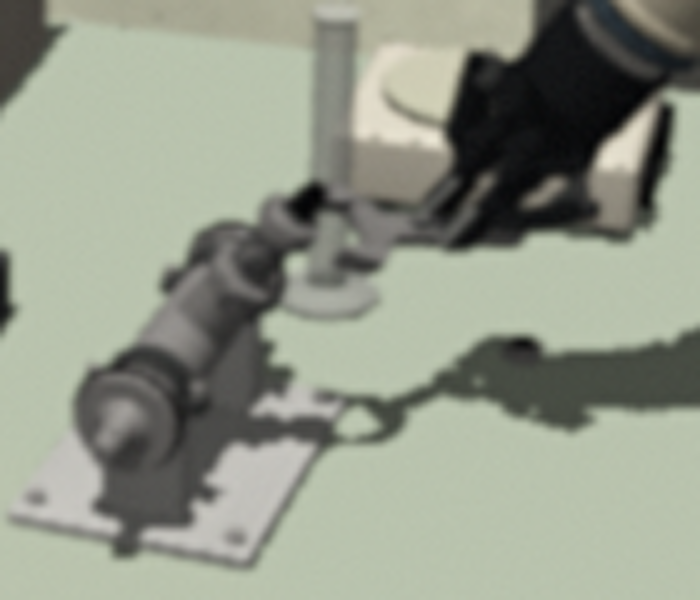

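Run:
```python
from plan import *
c=load("w11")
r=np.radians(50); xs=np.cos(r)*e1+np.sin(r)*e2
for h in (-25,-30,-35,-42):
    p=proj(c,np.array([N+h*a,N+h*a-19*xs])); print(h,p.round(1),((p-[220,10])*4).round(0))
R=Ro.from_rotvec(ctrl.get_state()["orientation"]).as_matrix()
print(proj(c,[ctrl.get_state()["position"]+R@J]))
```

```text
-25 [[323.8 -21.9]
 [323.6  31.8]] [[ 415. -128.]
 [ 415.   87.]]
-30 [[323.7 -17.3]
 [323.6  34.5]] [[ 415. -109.]
 [ 414.   98.]]
-35 [[323.6 -13. ]
 [323.5  37.1]] [[414. -92.]
 [414. 108.]]
-42 [[323.5  -7.4]
 [323.4  40.4]] [[414. -70.]
 [414. 122.]]
[[320.05992557  88.29149629]]
```

Call:
play_rows(rows=[[-0.9,[-0.3,0.17,0.22],[0.1,0.1,0]],[-0.9,[-0.6,0.17,0.22],[0.1,0.1,0]],[-0.9,[-0.8,0.17,0.22],[0.1,0.1,0]],[-0.9,[-0.8,0.17,0.22],[0.1,0.1,0]]])

```text
time_s: 14.5
position: [521.4, -245.7, 127.2]
orientation: [-0.256, 1.234, -1.744]
wrist_force: [0.4, 0.6, -2.7]
grip_width: 14.8
```

Run:
```python
from plan import *
rep()
move(*tgt(50,0,0))
f,c=shot("wrist","w12"); crop("w12",220,0,420,150,4,"c12")
f,c=shot("side","side12"); crop("side12",310,170,370,230,10,"c12s")
f,c=shot("scene","scene12"); crop("scene12",190,220,270,290,8,"c12c")
```

```text
t 14.5 pos [ 521.4 -245.7  127.2] F_tool [ 0.2  2.4 -1.4] M_tool [-0.443 -0.038 -0.369] w 14.8 q [-0.62  0.27  2.23  1.27  0.32 -1.12]
tilt err deg 0.09 phi -40.02
shift cm [-3.478, -0.021, -0.05] turn deg [0.05, -0.02, -0.08]
```

View pics/c12.png

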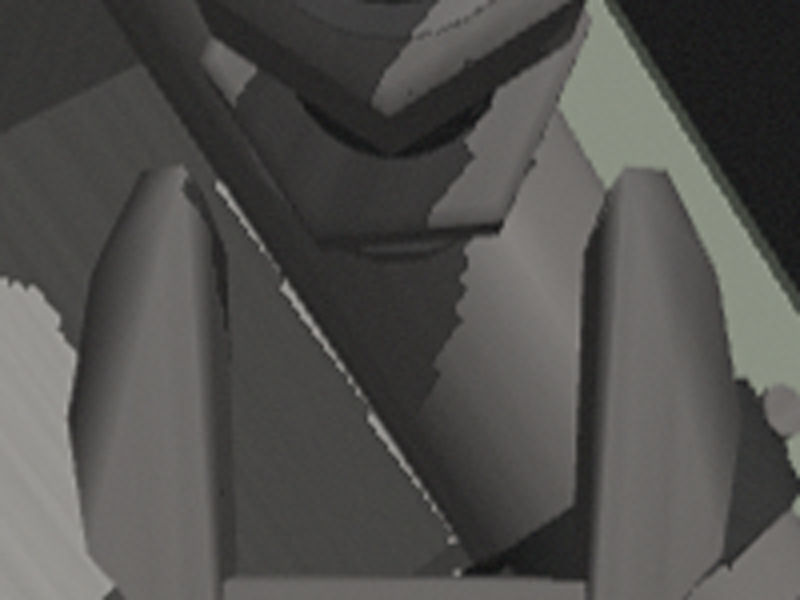

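View pics/c12s.png

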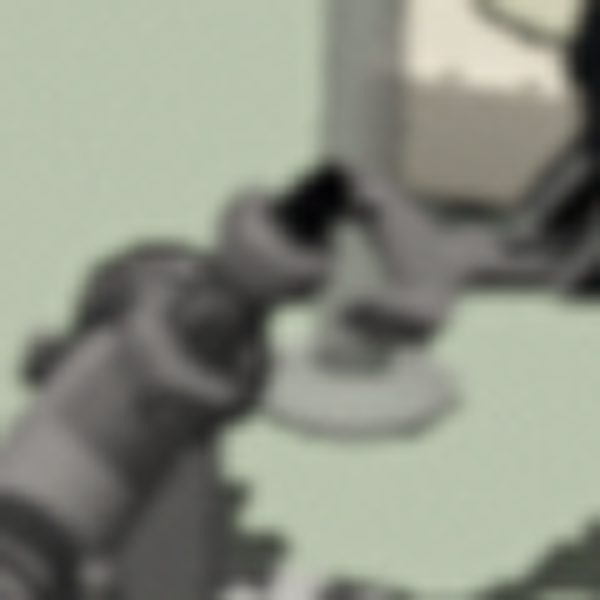

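View pics/c12c.png

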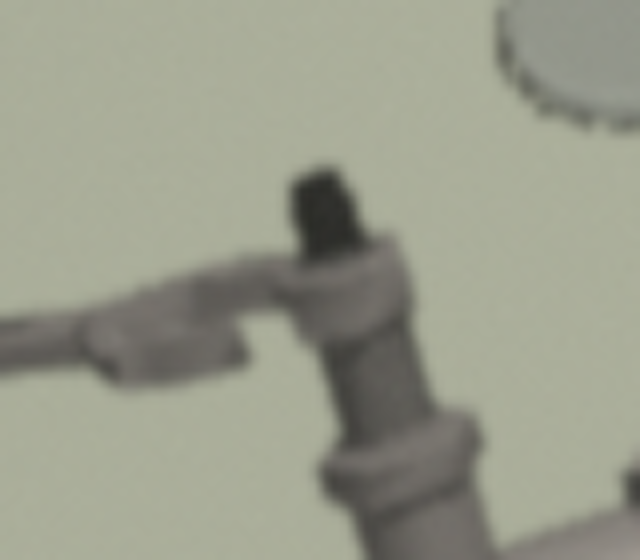

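Run:
```python
from plan import *
overlay("w12",N,a,np.radians(-40),"o12",220,0,420,150,4)
R=Ro.from_rotvec(ctrl.get_state()["orientation"]).as_matrix()
```

```text
(no output)
```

View pics/o12.png

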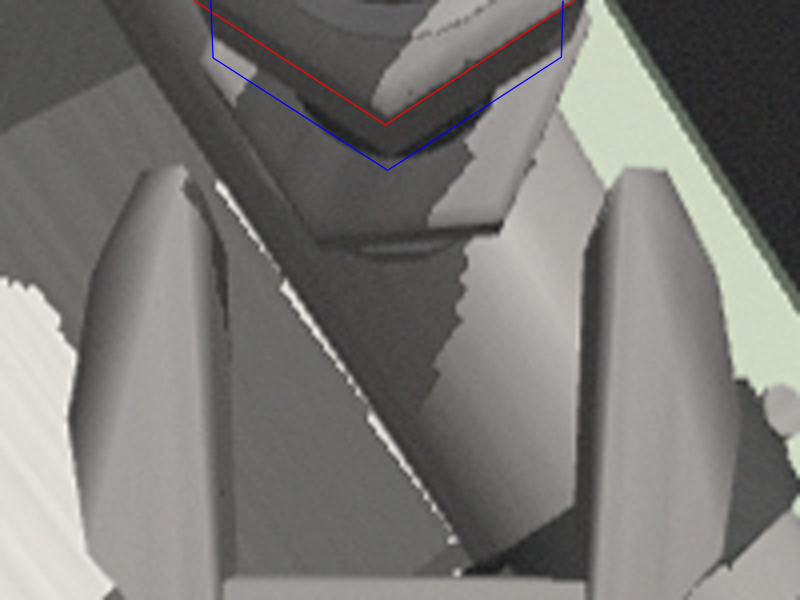

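Call:
play_rows(rows=[[-0.9,[-0.4,0,-0.11],[0,0,0]],[-0.9,[-0.8,0,-0.11],[0,0,0]],[-0.9,[-1.2,0,-0.11],[0,0,0]],[-0.9,[-1.6,0,-0.11],[0,0,0]]])

```text
time_s: 14.98
position: [529.1, -232.3, 131.6]
orientation: [-0.256, 1.234, -1.744]
wrist_force: [-0.1, -0.3, -2.8]
grip_width: 14.8
```

Run:
```python
from plan import *
rep()
move(*tgt(50,0,0))
f,c=shot("wrist","w13"); crop("w13",220,0,420,150,4,"c13"); rep()
```

```text
t 14.98 pos [ 529.1 -232.3  131.6] F_tool [ 1.2  2.2 -1.1] M_tool [-0.378 -0.066 -0.416] w 14.8 q [-0.59  0.26  2.23  1.25  0.3  -1.06]
tilt err deg 0.11 phi -40.05
shift cm [-1.882, -0.045, 0.089] turn deg [0.08, -0.05, -0.07]
t 15.03 pos [ 529.5 -231.9  131.9] F_tool [ 0.7  2.6 -0.4] M_tool [-0.493 -0.068 -0.346] w 14.8 q [-0.58  0.26  2.23  1.25  0.3  -1.05]
tilt err deg 0.12 phi -40.03
```

View pics/c13.png

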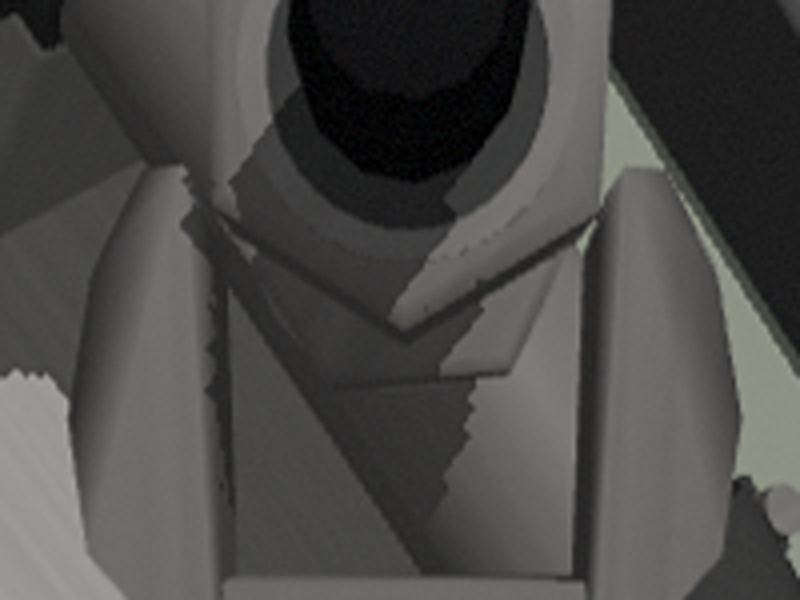

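Run:
```python
from h import *
im=cv2.imread("pics/w13.png"); im=cv2.convertScaleAbs(im,alpha=1.8)
o=im[0:100,260:385]; cv2.imwrite("pics/c13b.png",cv2.resize(o,None,fx=6,fy=6,interpolation=cv2.INTER_LANCZOS4))
o=im[40:150,260:385]; cv2.imwrite("pics/c13c.png",cv2.resize(o,None,fx=5.4,fy=5.4,interpolation=cv2.INTER_LANCZOS4))
```

```text
(no output)
```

View pics/c13b.png

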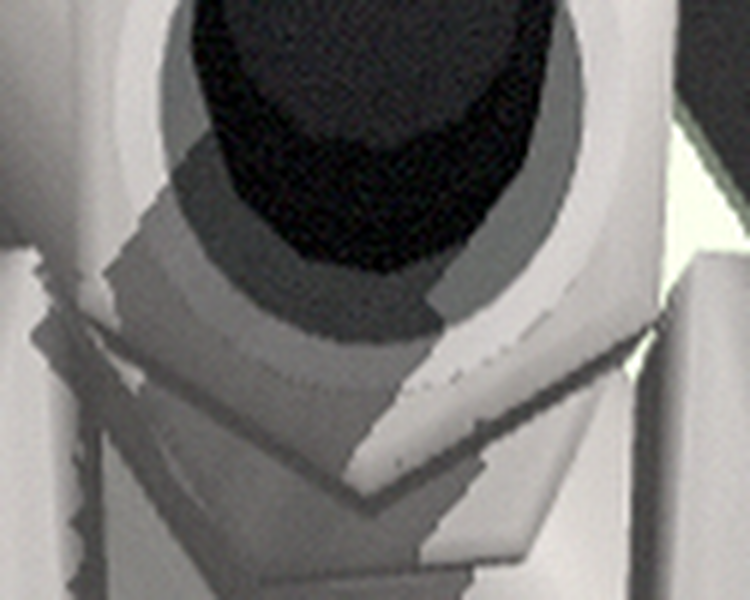

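View pics/c13c.png

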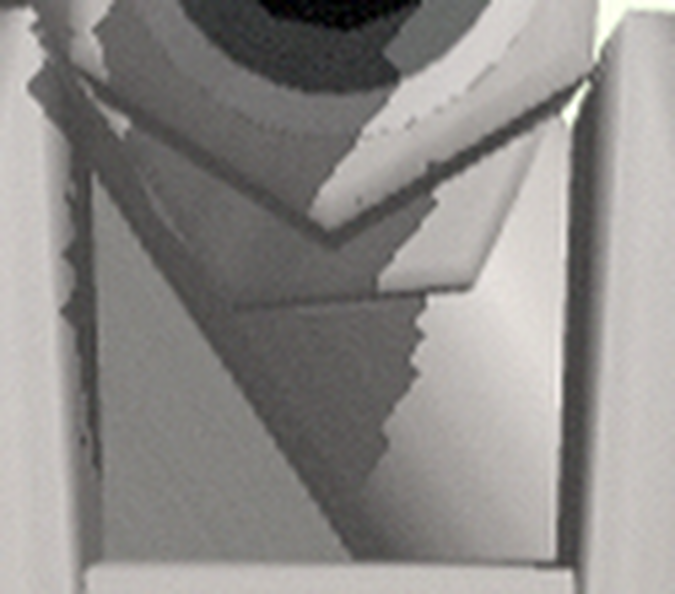

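Run:
```python
from spfit import *
T=lambda l,s,o:(np.array(l)+.5)/s-.5+np.array(o)
def hx(c,ph,h=9):
    k=ph+np.pi/3*np.arange(6)  # vertices; first toward +x tool (towards handle)
    return np.array([[c[0]+18.475*np.cos(t),c[1]-h,c[2]+18.475*np.sin(t)] for t in k])
uv=T([(368,493),(663,325),(78,315)],6,(260,0))
f=lambda p:(proj(C,hx(p[:3],p[3])[[0,1,5]])-uv).ravel()
s=least_squares(f,[-110,0,0,0]); print("nut in tool",s.x[:3].round(2),np.degrees(s.x[3]),s.fun.round(2))
print("bottom vertex pred",(proj(C,hx(s.x[:3],s.x[3],-9)[:1])-[260,0])*6)
# jaw
uj=np.r_[T([(85,568),(577,568)],5.4,(260,40)),[[277.5,0],[0,0]]]
tip=T([(40,10)],5.4,(260,40))
g=lambda p:np.r_[(proj(C,pts(np.r_[p[:3],0,0,0]))[:2]-uj[:2]).ravel()]
s2=least_squares(g,[-92,-3,0]); print("jaw in tool",s2.x.round(2),s2.fun.round(2)); print(proj(C,pts(np.r_[s2.x,0,0,0])).round(1))
print("w9"); uj[:2]=T([(190,455),(540,455)],3.8,(225,25)); s2=least_squares(g,[-92,-3,0]); print(s2.x.round(2))
```

```text
nut in tool [-111.51   -3.94    1.81] -0.9623327670503933 [ 0.01  1.04 -0.33 -0.5   0.31 -0.51]
bottom vertex pred [[365.0406648  523.53248756]]
jaw in tool [-91.68  -2.64   1.47] [ 0.    0.07 -0.   -0.07]
[[275.3 144.9]
 [366.4 144.7]
 [271.   40.2]
 [370.5  40.1]
 [298.8 248.3]
 [343.2 248.2]]
w9
[-91.92  -4.04   1.39]
```

Call:
play_rows(rows=[[-0.9,[-0.4,-0.05,0.03],[0,0,0]],[-0.9,[-0.8,-0.05,0.03],[0,0,0]],[-0.9,[-1.2,-0.05,0.03],[0,0,0]],[-0.9,[-1.2,-0.05,0.03],[0,0,0]]])

```text
time_s: 15.42
position: [535.6, -223.0, 136.4]
orientation: [-0.256, 1.234, -1.744]
wrist_force: [-0.8, 0.7, -2.1]
grip_width: 14.6
```

Run:
```python
from plan import *
rep()
f,c=shot("wrist","w14"); crop("w14",240,0,400,150,5,"c14"); rep();move(*tgt(50,0,0))
```

```text
t 15.42 pos [ 535.6 -223.   136.4] F_tool [ 0.5  1.2 -1.9] M_tool [-0.426 -0.041 -0.396] w 14.6 q [-0.56  0.25  2.23  1.21  0.29 -1.  ]
tilt err deg 0.11 phi -40.02
t 15.47 pos [ 535.4 -223.2  136.2] F_tool [ 1.4  2.2 -1. ] M_tool [-0.456 -0.033 -0.37 ] w 14.2 q [-0.56  0.25  2.23  1.21  0.29 -1.  ]
tilt err deg 0.1 phi -40.0
shift cm [-0.679, 0.011, 0.043] turn deg [0.07, -0.0, -0.08]
```

View pics/c14.png

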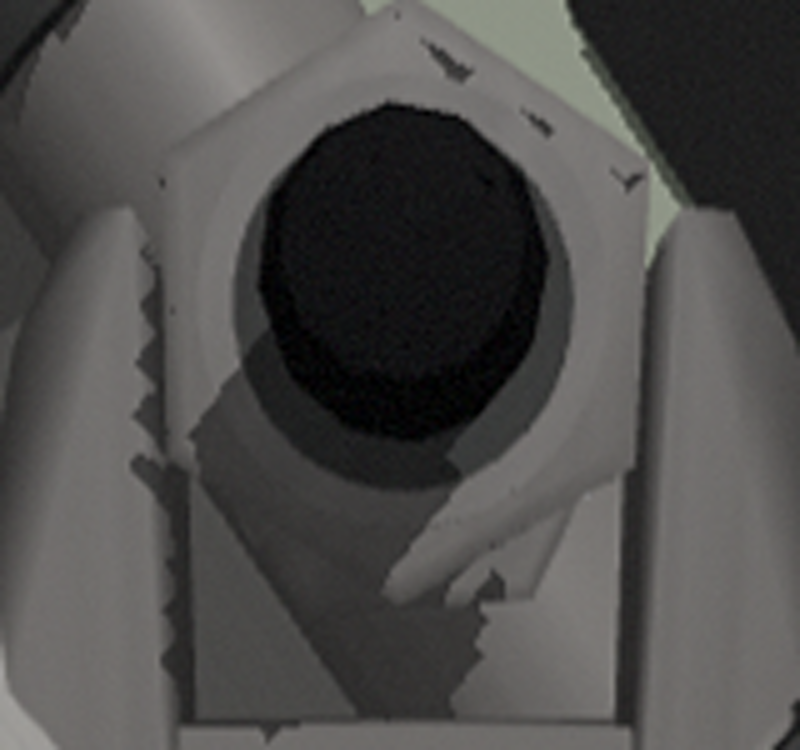

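Call:
play_rows(rows=[[-0.9,[-0.25,0,0],[0,0,0]],[-0.9,[-0.5,0,0],[0,0,0]],[-0.9,[-0.72,0,0],[0,0,0]],[-0.9,[-0.72,0,0],[0,0,0]]])

```text
time_s: 15.8
position: [539.1, -217.6, 138.5]
orientation: [-0.256, 1.234, -1.744]
wrist_force: [-0.0, -0.0, -3.3]
grip_width: 14.7
```

Run:
```python
from plan import *
rep()
f,c=shot("wrist","w15"); crop("w15",240,0,400,150,5,"c15"); rep();move(*tgt(50,0,0))
```

```text
t 15.8 pos [ 539.1 -217.6  138.5] F_tool [ 1.1  2.7 -1.5] M_tool [-0.46  -0.005 -0.4  ] w 14.7 q [-0.54  0.25  2.23  1.19  0.28 -0.96]
tilt err deg 0.1 phi -40.03
t 15.85 pos [ 539.  -217.7  138.4] F_tool [ 0.6  2.  -1.7] M_tool [-0.442  0.032 -0.368] w 14.5 q [-0.54  0.25  2.23  1.19  0.28 -0.96]
tilt err deg 0.1 phi -40.03
shift cm [0.012, 0.006, 0.049] turn deg [0.07, -0.03, -0.07]
```

View pics/c15.png

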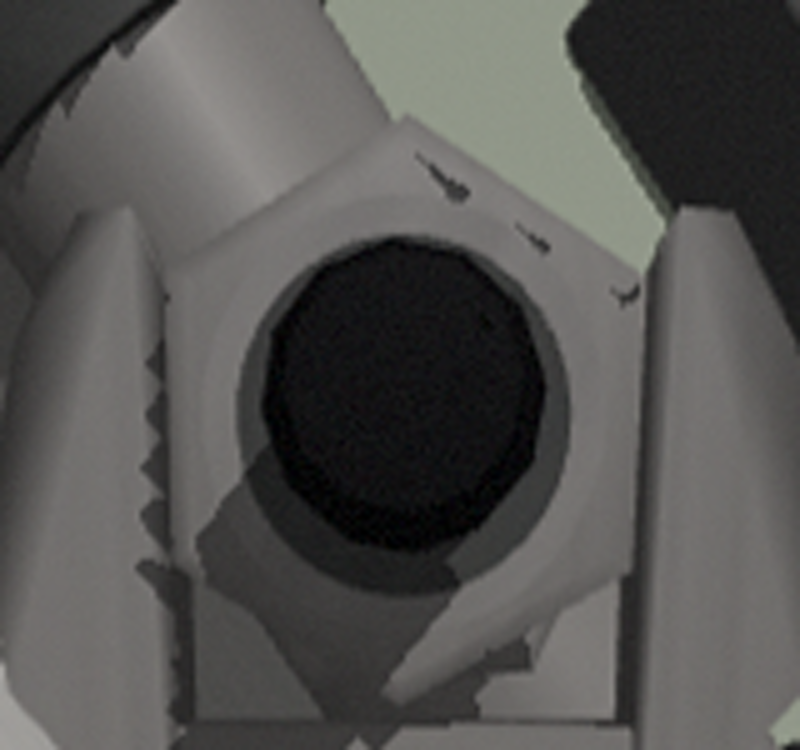

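```bash
cat > nutfit.py <<'E'
from spfit import *
T=lambda l,s,o:(np.array(l)+.5)/s-.5+np.array(o)
def hx(c,ph,h=9):
    k=ph+np.pi/3*np.arange(6)
    return np.array([[c[0]+18.475*np.cos(t),c[1]-h,c[2]+18.475*np.sin(t)] for t in k])
def nut(uv,idx,g=(-92,-4,1,0)):
    f=lambda p:(proj(C,hx(p[:3],p[3])[idx])-uv).ravel()
    s=least_squares(f,g); print("nut in tool",s.x[:3].round(2),"rot",np.degrees(s.x[3]).round(2),s.fun.round(2)); return s.x
def jaw(uv):
    g=lambda p:(proj(C,pts(np.r_[p[:3],0,0,0]))[:2]-uv).ravel()
    s=least_squares(g,[-92,-3,0]); print("jaw in tool",s.x.round(2),s.fun.round(2)); return s.x
E
python3 - <<'E'
from nutfit import *
nut(T([(395,708),(630,575),(642,280),(405,118),(170,268)],5,(240,0)),[0,1,2,3,4])
jaw(T([(178,724),(634,724)],5,(240,0)))
E
```

```text
nut in tool [-92.51  -2.92   1.19] rot -1.3 [ 0.37 -0.53 -0.48 -0.19  0.51  0.28  0.6  -0.02 -1.01  0.41]
jaw in tool [-91.82  -2.73   1.44] [ 0.    0.07 -0.   -0.07]
```

```bash
cat > arc.py <<'E'
from h import *
def arc(th,c=(-92.2,0,1.3)):
    c=np.array(c)
    for t in th:
        M=Ro.from_euler('y',np.radians(t)).as_matrix(); s=(c-M@c)/10; print(t,s.round(2).tolist())
E
python3 -c "
from arc import *
arc([2,4,6,8,10,12,16,20])"
```

```text
2 [-0.01, 0.0, -0.32]
4 [-0.03, 0.0, -0.64]
6 [-0.06, 0.0, -0.96]
8 [-0.11, 0.0, -1.28]
10 [-0.16, 0.0, -1.6]
12 [-0.23, 0.0, -1.91]
16 [-0.39, 0.0, -2.54]
20 [-0.6, 0.0, -3.15]
```

Call:
play_rows(rows=[[-0.9,[-0.05,0,-0.32],[0,2,0]],[-0.9,[-0.07,0,-0.64],[0,4,0]],[-0.9,[-0.1,0,-0.96],[0,6,0]]])

```text
time_s: 16.15
position: [533.0, -210.9, 133.9]
orientation: [-0.163, 1.312, -1.778]
wrist_force: [0.0, 0.5, -3.5]
grip_width: 14.6
```

```bash
python3 -c "
from plan import *
rep()"
```

```text
t 16.15 pos [ 533.  -210.9  133.9] F_tool [ 1.   2.8 -1.8] M_tool [-0.407 -0.01  -0.399] w 14.6 q [-0.53  0.25  2.25  1.25  0.27 -0.91]
tilt err deg 0.1 phi -46.28
```

Call:
play_rows(rows=[[-0.9,[-0.01,0,-0.32],[0,2,0]],[-0.9,[-0.03,0,-0.64],[0,4,0]],[-0.9,[-0.06,0,-0.96],[0,6,0]]])

```text
time_s: 16.4
position: [528.7, -204.2, 130.7]
orientation: [-0.07, 1.384, -1.807]
wrist_force: [2.3, -2.3, 0.4]
grip_width: 14.6
```

```bash
python3 -c "
from plan import *
rep()
shot('wrist','w16'); crop('w16',240,0,400,150,5,'c16')"
```

```text
t 16.4 pos [ 528.7 -204.2  130.7] F_tool [-0.2  1.1  3.1] M_tool [ 0.132 -0.458 -0.092] w 14.6 q [-0.52  0.25  2.26  1.31  0.26 -0.86]
tilt err deg 0.06 phi -52.21
```

View pics/c16.png

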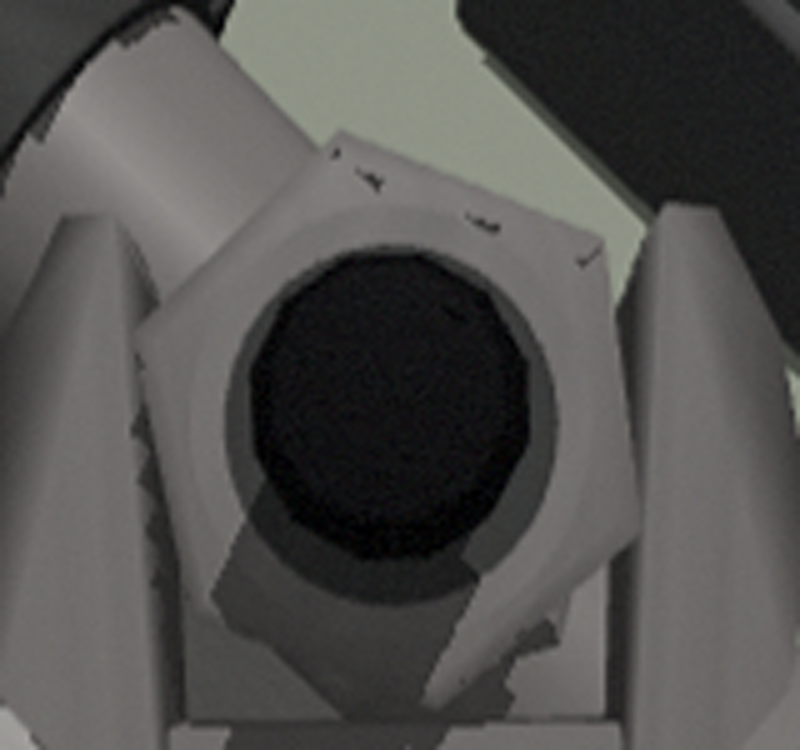

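Run:
```python
from nutfit import *
nut(T([(430,710),(637,525),(603,240),(340,130),(142,332)],5,(240,0)),[0,1,2,3,4],(-92,-3,1,.15))
jaw(T([(168,724),(622,724)],5,(240,0)))
```

```text
nut in tool [-92.54  -1.53   0.32] rot 9.76 [ 1.01 -1.2   0.13  0.96 -0.22  0.08  0.43  0.46 -1.3  -0.36]
jaw in tool [-92.07  -2.14   0.54] [ 0.    0.07 -0.   -0.07]
```

```bash
python3 -c "
from arc import *
arc([4,8,12,16],(-92.3,0,0.4))"
```

```text
4 [-0.03, 0.0, -0.64]
8 [-0.1, 0.0, -1.28]
12 [-0.21, 0.0, -1.92]
16 [-0.37, 0.0, -2.54]
```

Call:
play_rows(rows=[[-0.9,[-0.02,0,-0.64],[0,4,0]],[-0.9,[-0.09,0,-1.28],[0,8,0]],[-0.9,[-0.2,0,-1.92],[0,12,0]],[-0.9,[-0.36,0,-2.54],[0,16,0]]])

```text
time_s: 16.83
position: [518.2, -182.6, 122.4]
orientation: [0.189, 1.575, -1.87]
wrist_force: [2.7, -1.7, -0.7]
grip_width: 14.6
```

```bash
python3 -c "
from plan import *
rep()
shot('wrist','w17'); crop('w17',240,0,400,150,5,'c17')"
```

```text
t 16.83 pos [ 518.2 -182.6  122.4] F_tool [-1.   2.2  2.2] M_tool [ 0.34  -0.353  0.027] w 14.6 q [-0.49  0.24  2.31  1.48  0.24 -0.72]
tilt err deg 0.04 phi -68.2
```

View pics/c17.png

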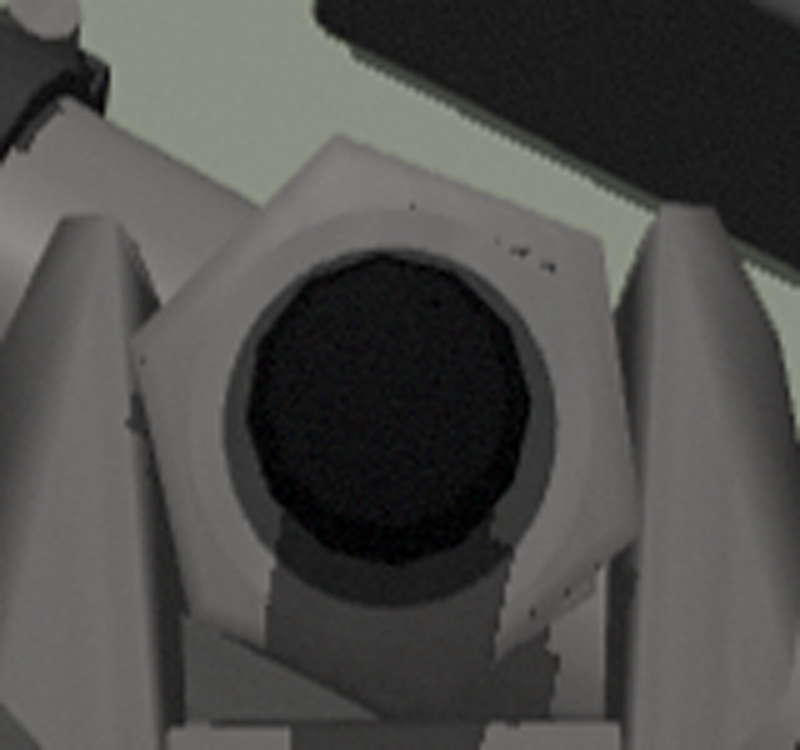

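Call:
play_rows(rows=[[-0.9,[-0.02,0,-0.64],[0,4,0]],[-0.9,[-0.09,0,-1.28],[0,8,0]],[-0.9,[-0.2,0,-1.92],[0,12,0]],[-0.9,[-0.36,0,-2.54],[0,16,0]]])

```text
time_s: 17.22
position: [513.2, -158.1, 117.6]
orientation: [0.465, 1.757, -1.907]
wrist_force: [3.3, -3.9, -0.6]
grip_width: 14.5
```

```bash
python3 -c "
from plan import *
rep()"
```

```text
t 17.22 pos [ 513.2 -158.1  117.6] F_tool [-1.8  2.6  4.1] M_tool [ 0.483 -0.398 -0.093] w 14.5 q [-0.43  0.23  2.34  1.63  0.2  -0.55]
tilt err deg 0.02 phi -84.12
```

Call:
play_rows(rows=[[-0.9,[-0.02,0,-0.64],[0,4,0]],[-0.9,[-0.09,0,-1.28],[0,8,0]],[-0.9,[-0.2,0,-1.92],[0,12,0]],[-0.9,[-0.29,0,-2.24],[0,14,0]]])

```text
time_s: 17.55
position: [513.4, -135.4, 116.7]
orientation: [0.725, 1.908, -1.917]
wrist_force: [1.5, -5.7, -1.4]
grip_width: 14.8
```

```bash
python3 -c "
from plan import *
rep()
shot('wrist','w18'); crop('w18',240,0,400,150,5,'c18');rep()"
```

```text
t 17.55 pos [ 513.4 -135.4  116.7] F_tool [-1.1  2.3  5.6] M_tool [ 0.918 -0.266 -0.216] w 14.8 q [-0.37  0.23  2.36  1.75  0.17 -0.37]
tilt err deg 0.01 phi -98.16
t 17.6 pos [ 513.4 -135.1  116.7] F_tool [-0.7  2.7  4.7] M_tool [ 0.807 -0.157 -0.094] w 14.5 q [-0.37  0.23  2.36  1.75  0.17 -0.37]
tilt err deg 0.02 phi -98.21
```

View pics/c18.png

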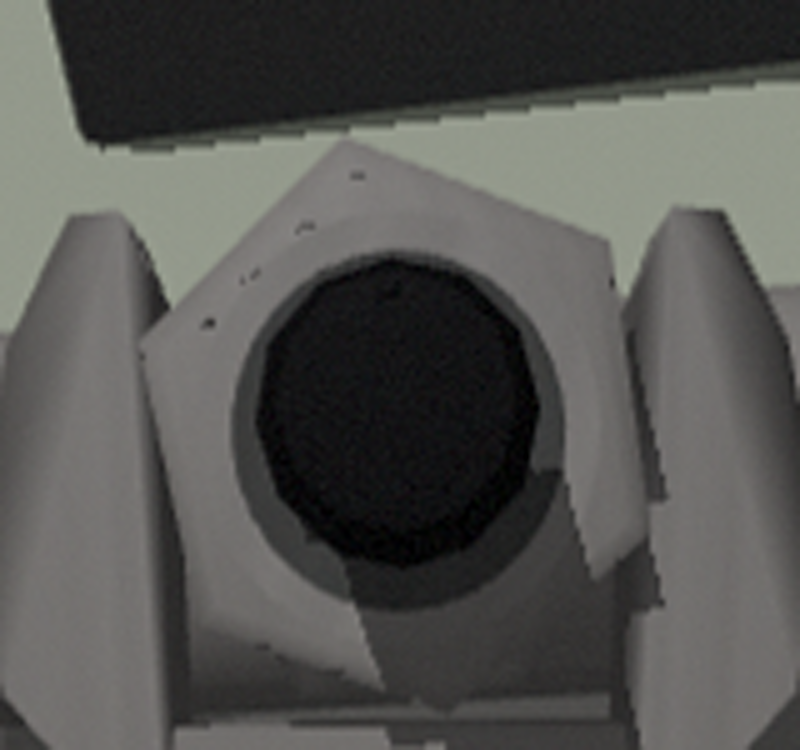

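Run:
```python
from nutfit import *
g=(-92,-3,1,.15)
for n,l,t in(("15",[(630,575),(642,280),(405,118),(170,268)],-40.03),("16",[(637,525),(603,240),(340,130),(142,332)],-52.2),("17",[(636,525),(602,240),(338,133),(135,345)],-68.2),("18",[(648,530),(610,243),(345,137),(140,345)],-98.2)):
    x=nut(T(l,5,(240,0)),[1,2,3,4],g); print(n,"nut phi",t+np.degrees(x[3]))
```

```text
nut in tool [-93.67  -2.38   0.37] rot -1.21 [-0.45 -0.59  0.43  0.11  0.67  0.04 -0.69  0.41]
15 nut phi -41.23689553891273
nut in tool [-93.55  -0.37  -0.33] rot 10.13 [ 0.28  0.01 -0.37 -0.35  0.61  0.61 -0.52 -0.28]
16 nut phi -42.066629230854154
nut in tool [-93.11  -1.46  -0.4 ] rot 11.07 [ 0.91  0.36 -0.66 -0.27 -0.21  0.89  0.   -1.  ]
17 nut phi -57.13307837336515
nut in tool [-92.77  -2.6    0.11] rot 11.0 [ 0.34  0.35 -0.35 -0.33 -0.08  0.4   0.11 -0.42]
18 nut phi -87.19962626465774
```

Call:
play_rows(rows=[[-0.9,[-0.01,0,-0.43],[0,2.7,0]],[-0.9,[-0.05,0,-0.86],[0,5.4,0]],[-0.9,[-0.09,0,-1.29],[0,8,0]],[-0.9,[-0.09,0,-1.29],[0,8,0]]])

```text
time_s: 17.98
position: [515.6, -122.7, 117.5]
orientation: [0.878, 1.988, -1.912]
wrist_force: [1.7, -5.7, -0.8]
grip_width: 14.5
```

```bash
python3 -c "
from plan import *
rep()
shot('wrist','w19'); crop('w19',240,0,400,150,5,'c19');rep()"
```

```text
t 17.98 pos [ 515.6 -122.7  117.5] F_tool [-2.3  1.9  5.2] M_tool [ 0.903 -0.166 -0.04 ] w 14.5 q [-0.33  0.22  2.36  1.8   0.15 -0.25]
tilt err deg 0.03 phi -106.03
t 18.03 pos [ 515.5 -122.9  117.5] F_tool [-2.7  3.4  4.8] M_tool [ 0.816 -0.035 -0.07 ] w 14.7 q [-0.33  0.22  2.36  1.8   0.15 -0.26]
tilt err deg 0.03 phi -105.9
```

View pics/c19.png

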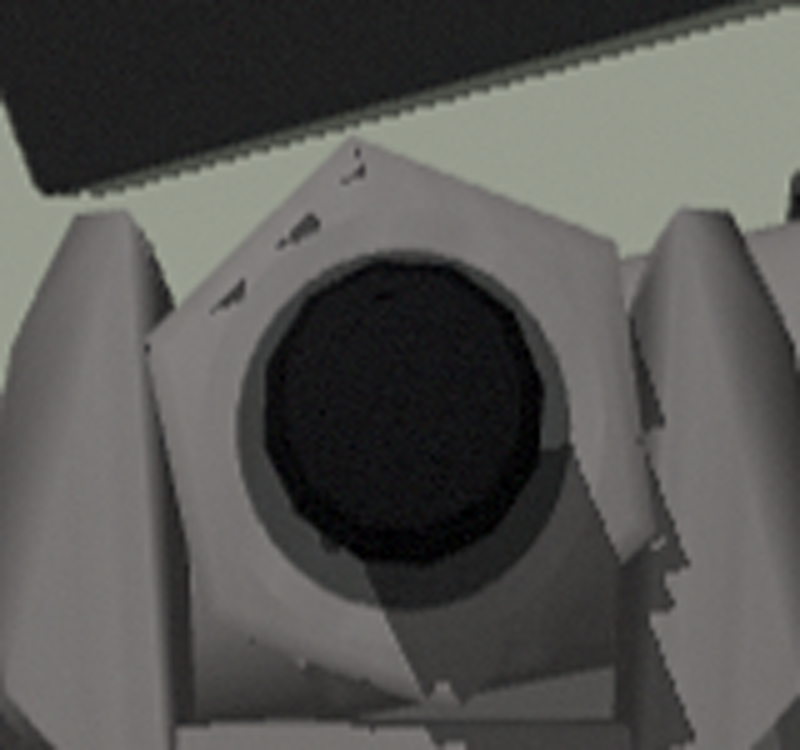

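Run:
```python
from nutfit import *
g=(-92,-3,1,.15)
l=[(653,528),(616,243),(353,137),(148,345)]
x=nut(T(l,5,(240,0)),[1,2,3,4],g); print("nut phi",-106+np.degrees(x[3]))
jaw(T([(175,722),(632,722)],5,(240,0)))
```

```text
nut in tool [-92.96  -1.88   0.4 ] rot 11.01 [ 0.43  0.41 -0.37 -0.36 -0.2   0.49  0.17 -0.54]
nut phi -94.99131858425449
jaw in tool [-93.09  -2.96   0.2 ] [ 0.    0.08 -0.   -0.08]
```

Call:
play_rows(rows=[[-0.9,[-0.02,0,0.49],[0,-3,0]],[-0.9,[-0.06,0,0.98],[0,-6,0]],[-0.9,[-0.13,0,1.61],[0,-10,0]],[-0.9,[-0.13,0,1.61],[0,-10,0]]])

```text
time_s: 18.42
position: [512.0, -138.6, 115.8]
orientation: [0.678, 1.884, -1.917]
wrist_force: [-0.2, -0.1, -2.8]
grip_width: 14.8
```

```bash
python3 -c "
from plan import *
rep()
shot('wrist','w20'); crop('w20',240,0,400,150,5,'c20');rep()"
```

```text
t 18.42 pos [ 512.  -138.6  115.8] F_tool [1.7 2.2 0.2] M_tool [ 0.067  0.079 -0.554] w 14.8 q [-0.38  0.23  2.36  1.73  0.18 -0.41]
tilt err deg 0.13 phi -95.74
t 18.47 pos [ 512.1 -138.3  115.8] F_tool [1.7 1.6 0.6] M_tool [ 0.052 -0.037 -0.557] w 14.6 q [-0.38  0.23  2.36  1.74  0.18 -0.41]
tilt err deg 0.12 phi -96.01
```

View pics/c20.png

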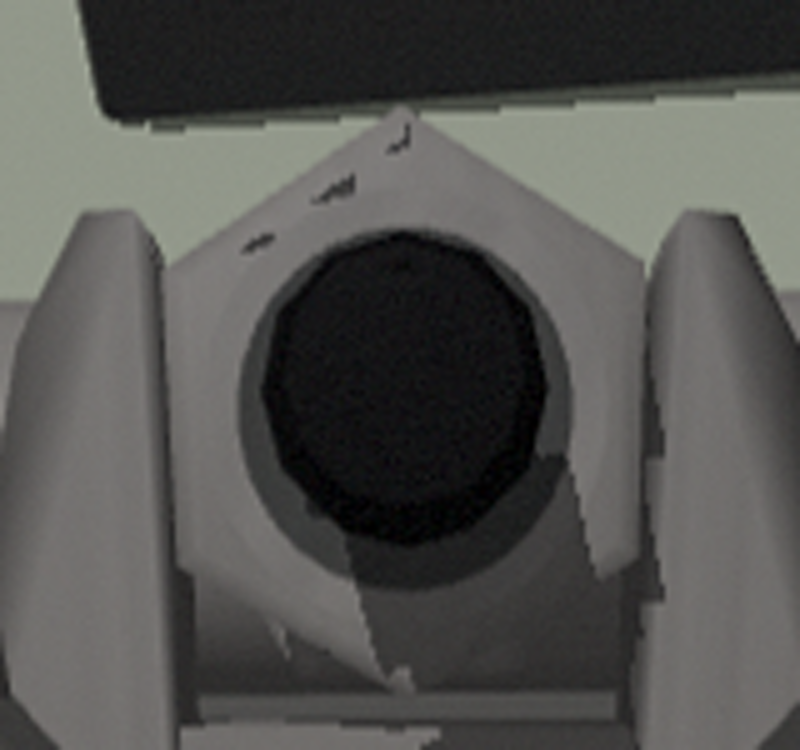

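Run:
```python
from nutfit import *
l=[(637,575),(643,265),(405,108),(170,268)]
x=nut(T(l,5,(240,0)),[1,2,3,4],(-92,-3,1,0)); print("nut phi",-96+np.degrees(x[3]))
```

```text
nut in tool [-93.72  -4.17   0.6 ] rot -0.31 [-0.23 -1.63  1.1   1.11  0.36  0.36 -1.25  0.07]
nut phi -96.30509949506202
```

Call:
play_rows(rows=[[-0.9,[0.5,0,0],[0,0,0]],[-0.9,[1,0,0],[0,0,0]],[-0.9,[1.5,0,0],[0,0,0]]])

```text
time_s: 18.77
position: [500.2, -136.6, 107.5]
orientation: [0.685, 1.888, -1.916]
wrist_force: [0.4, -0.5, -3.4]
grip_width: 14.9
```

```bash
python3 -c "
from plan import *
rep()
shot('wrist','w21'); crop('w21',240,0,400,150,5,'c21')"
```

```text
t 18.77 pos [ 500.2 -136.6  107.5] F_tool [1.6 3.  0.5] M_tool [-0.034 -0.02  -0.598] w 14.9 q [-0.39  0.24  2.38  1.91  0.19 -0.59]
tilt err deg 0.11 phi -96.09
```

View pics/c21.png

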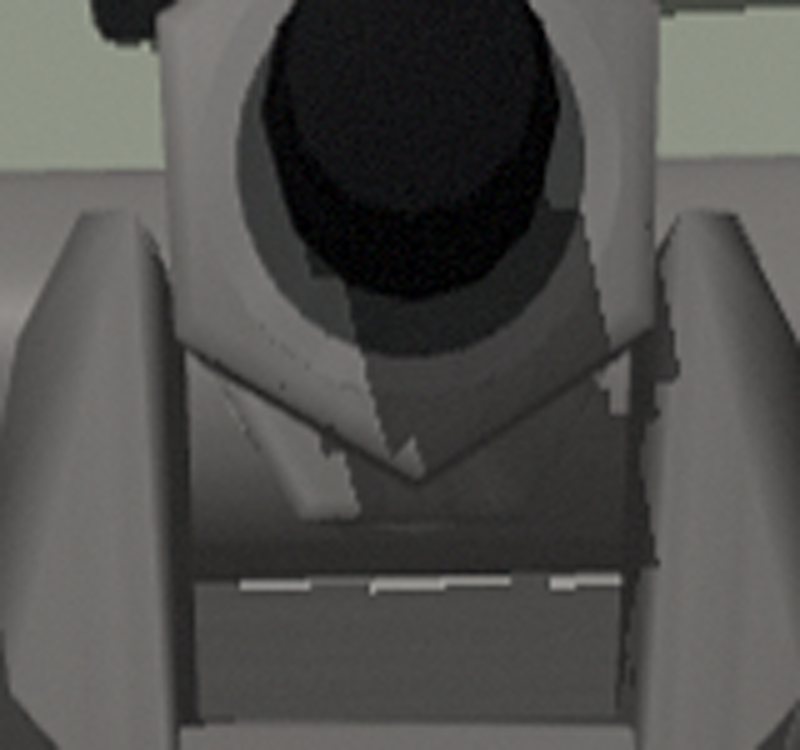

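Call:
play_rows(rows=[[-0.9,[1,0,0],[0,0,0]],[-0.9,[2,0,0],[0,0,0]],[-0.9,[3.5,0,0],[0,0,0]],[-0.9,[4,-2,0],[0,0,0]],[-0.9,[4,-5,0],[0,0,0]]])

```text
time_s: 19.23
position: [446.3, -130.6, 111.8]
orientation: [0.684, 1.895, -1.913]
wrist_force: [-0.2, 1.2, -3.0]
grip_width: 14.3
```

Call:
play_rows(rows=[[-0.9,[0,-4,0],[0,0,0]],[-0.9,[0,-8,0],[0,0,0]],[-0.9,[0,-8,0],[0,0,0]],[-0.9,[0,-8,0],[0,0,0]]])

```text
time_s: 19.57
position: [418.2, -124.8, 166.2]
orientation: [0.687, 1.895, -1.889]
wrist_force: [0.2, 0.9, -3.1]
grip_width: 14.5
```

```bash
python3 -c "
from plan import *
rep()
shot('wrist','w22'); crop('w22',220,0,420,150,4,'c22')
y=np.radians(-12.7); z=np.array([np.cos(y-np.pi/2),np.sin(y-np.pi/2),0])
R=frame(np.array([0,0,1.]),z); move(np.array([455.9,182,130.]),R)
"
```

```text
t 19.57 pos [ 418.2 -124.8  166.2] F_tool [ 1.7  2.6 -0.9] M_tool [ 0.006 -0.001 -0.576] w 14.5 q [-0.5  -0.04  2.49  1.14  0.29  0.11]
tilt err deg 1.34 phi -96.03
shift cm [1.259, 4.638, -30.788] turn deg [4.02, 7.8, -35.39]
```

View pics/w22.png

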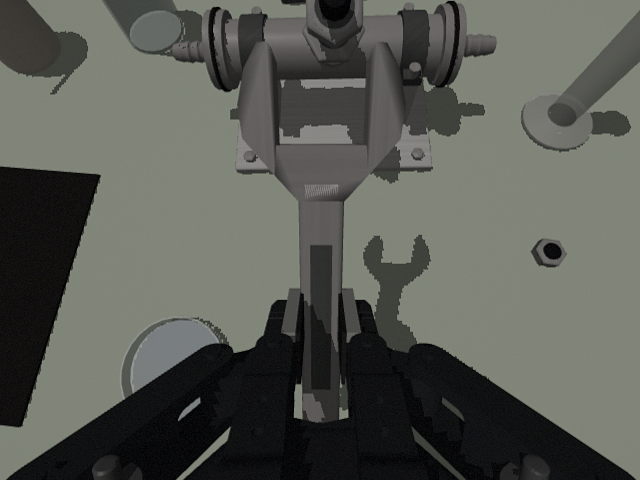

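Call:
play_rows(rows=[[-0.9,[0.2,-1,-4],[0.6,1,-5]],[-0.9,[0.4,-1,-8],[1.1,2.2,-10]],[-0.9,[0.6,0,-12],[1.6,3.3,-15]],[-0.9,[0.8,1,-16],[2.2,4.4,-20]],[-0.9,[1,2,-20],[2.8,5.5,-25]]])

```text
time_s: 20.03
position: [419.7, -54.8, 160.9]
orientation: [0.57, 2.061, -1.932]
wrist_force: [-0.5, 0.8, -3.0]
grip_width: 14.6
```

```bash
python3 -c "
from plan import *
rep()
y=np.radians(-12.7); z=np.array([np.cos(y-np.pi/2),np.sin(y-np.pi/2),0])
R=frame(np.array([0,0,1.]),z); move(np.array([455.9,182,110.]),R)
"
```

```text
t 20.03 pos [419.7 -54.8 160.9] F_tool [ 1.8  2.5 -0.5] M_tool [ 0.014 -0.05  -0.53 ] w 14.6 q [-0.26 -0.05  2.42  0.45  0.36  1.02]
tilt err deg 9.34 phi -98.01
shift cm [1.56, 7.096, -23.384] turn deg [6.56, 7.01, -26.09]
```

Call:
play_rows(rows=[[-0.9,[1,3,-23.4],[6.6,7,-26.1]],[-0.9,[1,3,-23.4],[6.6,7,-26.1]],[-0.9,[1,3,-23.4],[6.6,7,-26.1]],[-0.9,[1.3,5,-23.4],[6.6,7,-26.1]],[-0.9,[1.6,7,-23.4],[6.6,7,-26.1]]])

```text
time_s: 20.45
position: [435.8, 76.3, 141.1]
orientation: [-0.315, -2.188, 2.137]
wrist_force: [2.5, -1.0, -2.2]
grip_width: 14.7
```

```bash
python3 -c "
from plan import *
rep(np.array([0,0,1.]))
y=np.radians(-12.7); z=np.array([np.cos(y-np.pi/2),np.sin(y-np.pi/2),0])
R=frame(np.array([0,0,1.]),z); move(np.array([455.9,182,110.]),R)
"
```

```text
t 20.45 pos [435.8  76.3 141.1] F_tool [-2.4  2.4  0.6] M_tool [ 0.007  0.043 -0.057] w 14.7 q [ 0.17  0.14  2.16 -0.    0.74  1.94]
tilt err deg 5.73 phi -100.98
shift cm [0.366, 3.44, -10.657] turn deg [1.95, 1.63, -5.39]
```

Call:
play_rows(rows=[[-0.9,[0.4,3.4,-10.7],[2,1.6,-5.4]],[-0.9,[0.4,3.4,-10.7],[2,1.6,-5.4]],[-0.9,[0.4,3.4,-10.7],[2,1.6,-5.4]],[-0.9,[0.4,3.4,-10.7],[2,1.6,-5.4]],[-0.9,[0.4,3.4,-10.7],[2,1.6,-5.4]]])

```text
time_s: 20.87
position: [455.5, 183.9, 108.6]
orientation: [-0.226, -2.108, 2.107]
wrist_force: [-1.0, -1.2, -2.1]
grip_width: 14.8
```

Call:
play_rows(rows=[[-0.9,[0,0,0],[0,0,0]],[-0.9,[0,0,0],[0,0,0]],[-0.9,[0,0,0],[0,0,0]]])

```text
time_s: 21.12
position: [456.2, 180.9, 110.2]
orientation: [-0.235, -2.107, 2.106]
wrist_force: [-0.3, -0.9, -2.3]
grip_width: 14.7
```

```bash
python3 -c "
from plan import *
rep(np.array([0,0,1.]))
y=np.radians(-12.7); z=np.array([np.cos(y-np.pi/2),np.sin(y-np.pi/2),0])
R=frame(np.array([0,0,1.]),z); move(np.array([455.9,182,7.]),R)
shot('wrist','w23'); shot('side','s23'); crop('s23',240,250,440,400,4,'c23s')
"
```

```text
t 21.12 pos [456.2 180.9 110.2] F_tool [0.1 2.3 0.9] M_tool [-0.05  -0.001 -0.059] w 14.7 q [ 0.37  0.31  2.02 -0.    0.81  2.17]
tilt err deg 0.13 phi -102.58
shift cm [0.08, 10.325, -0.092] turn deg [0.05, 0.12, -0.12]
```

View pics/w23.png

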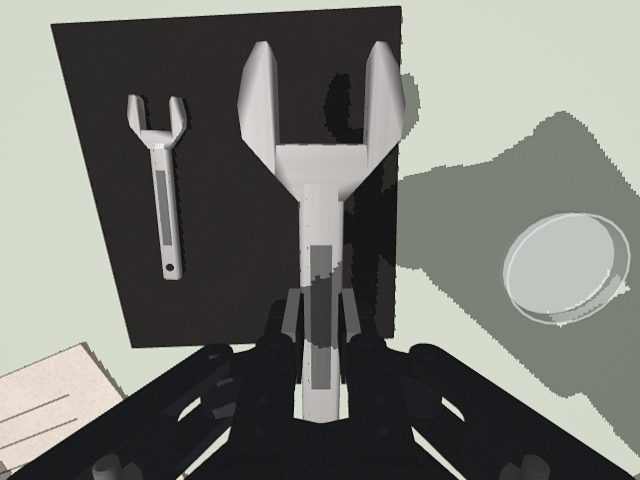

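View pics/c23s.png

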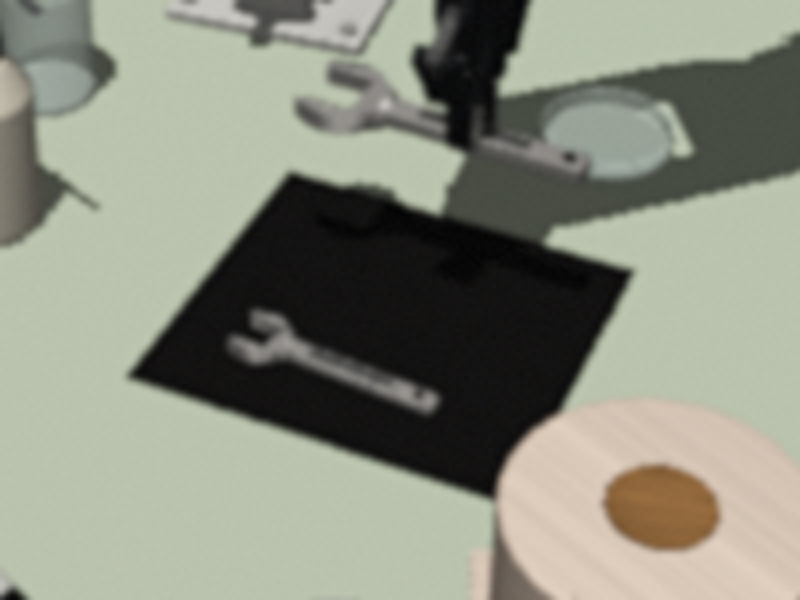

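Call:
play_rows(rows=[[-0.9,[0.1,3,-0.1],[0,0,0]],[-0.9,[0.1,6,-0.1],[0,0,0]],[-0.9,[0.1,8,-0.1],[0,0,0]],[-0.9,[0.1,9.2,-0.1],[0,0,0]],[-0.9,[0.1,9.2,-0.1],[0,0,0]]])

```text
time_s: 21.63
position: [454.4, 181.7, 16.0]
orientation: [-0.231, -2.104, 2.107]
wrist_force: [-0.7, 0.6, -2.9]
grip_width: 14.8
```

Call:
play_rows(rows=[[-0.9,[0,0,0],[0,0,0]],[-0.9,[0,0.3,0],[0,0,0]],[-0.9,[0,0.6,0],[0,0,0]],[-0.9,[0,0.6,0],[0,0,0]]])

```text
time_s: 21.97
position: [456.4, 183.0, 12.4]
orientation: [-0.235, -2.108, 2.107]
wrist_force: [-0.3, 0.4, -3.8]
grip_width: 14.9
```

```bash
python3 -c "
from plan import *
rep(np.array([0,0,1.]))
"
```

```text
t 21.97 pos [456.4 183.   12.4] F_tool [ 0.4  3.8 -0.3] M_tool [ 0.003 -0.006 -0.097] w 14.9 q [ 0.38  0.48  2.07 -0.    0.59  2.17]
tilt err deg 0.2 phi -102.52
```

Call:
play_rows(rows=[[-0.9,[0,0.2,0],[0,0,0]],[-0.9,[0,0.4,0],[0,0,0]],[-0.9,[0,0.4,0],[0,0,0]]])

```text
time_s: 22.22
position: [455.9, 182.9, 7.9]
orientation: [-0.233, -2.107, 2.107]
wrist_force: [-0.4, -0.9, -2.6]
grip_width: 14.3
```

```bash
python3 -c "
from plan import *
rep(np.array([0,0,1.]))
"
```

```text
t 22.22 pos [455.9 182.9   7.9] F_tool [0.2 2.6 1. ] M_tool [ 0.027  0.001 -0.057] w 14.3 q [ 0.38  0.49  2.07 -0.    0.58  2.17]
tilt err deg 0.14 phi -102.5
```

Not yet touching; another ~1.5 mm.

Call:
play_rows(rows=[[-0.9,[0,0.1,0],[0,0,0]],[-0.9,[0,0.15,0],[0,0,0]],[-0.9,[0,0.15,0],[0,0,0]]])

```text
time_s: 22.47
position: [456.0, 182.9, 6.4]
orientation: [-0.233, -2.107, 2.107]
wrist_force: [-0.0, -0.3, -2.6]
grip_width: 14.5
```

```bash
python3 -c "
from plan import *
rep(np.array([0,0,1.]))
"
```

```text
t 22.47 pos [456.  182.9   6.4] F_tool [-0.   2.6  0.3] M_tool [0.015 0.003 0.032] w 14.5 q [ 0.38  0.49  2.07 -0.    0.58  2.17]
tilt err deg 0.14 phi -102.51
```

Call:
play_rows(rows=[[-0.9,[0,0.08,0],[0,0,0]],[-0.9,[0,0.08,0],[0,0,0]]])

```text
time_s: 22.63
position: [456.1, 182.9, 6.2]
orientation: [-0.234, -2.107, 2.107]
wrist_force: [-3.0, -0.1, 7.8]
grip_width: 14.4
```

```bash
python3 -c "
from plan import *
rep(np.array([0,0,1.]))
"
```

```text
t 22.63 pos [456.1 182.9   6.2] F_tool [ 2.9 -7.8  0.8] M_tool [ 0.164 -0.026 -0.384] w 14.4 q [ 0.38  0.49  2.07 -0.    0.58  2.17]
tilt err deg 0.14 phi -102.51
```

Contact (about 10 N). Release, open partly, and rise.

Call:
play_rows(rows=[[-0.5,[0,0,0],[0,0,0]],[-0.1,[0,0,0],[0,0,0]],[0.1,[0,-0.1,0],[0,0,0]],[0.1,[0,-1,0],[0,0,0]],[0.1,[0,-3,0],[0,0,0]]], grip_force=40)

```text
time_s: 23.05
position: [454.5, 182.3, 34.8]
orientation: [-0.23, -2.104, 2.107]
wrist_force: [0.3, -0.2, 0.2]
grip_width: 47.1
```

Call:
play_rows(rows=[[0.1,[0,-4,0],[0,0,0]],[0.1,[0,-8,0],[0,0,0]],[0.5,[0,-12,0],[0,0,0]],[1,[0,-15,0],[0,0,0]],[1,[0,-15,0],[0,0,0]]])

```text
time_s: 23.47
position: [458.9, 184.2, 192.6]
orientation: [-0.244, -2.117, 2.106]
wrist_force: [0.8, 0.3, 0.2]
grip_width: 80.7
```

```bash
python3 -c "
from plan import *
rep(np.array([0,0,1.]))
shot('wrist','w24');shot('side','s24');shot('scene','sc24')
"
```

```text
t 23.47 pos [458.9 184.2 192.6] F_tool [-0.7 -0.2 -0.5] M_tool [-0.021  0.024  0.012] w 80.7 q [ 0.38  0.19  1.95 -0.    0.99  2.17]
tilt err deg 0.73 phi -102.51
```

View pics/w24.png

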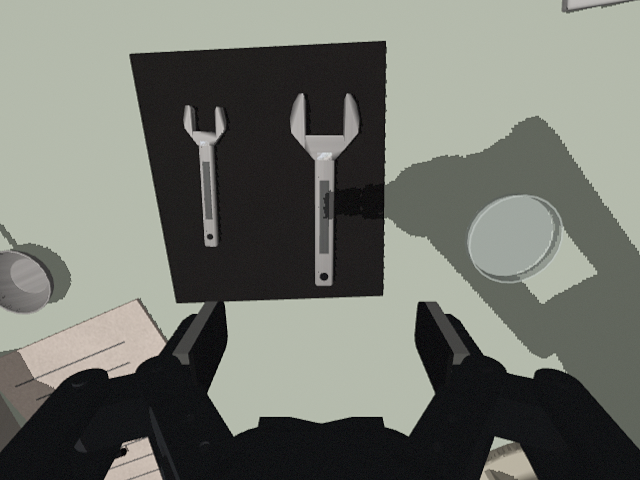

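View pics/s24.png

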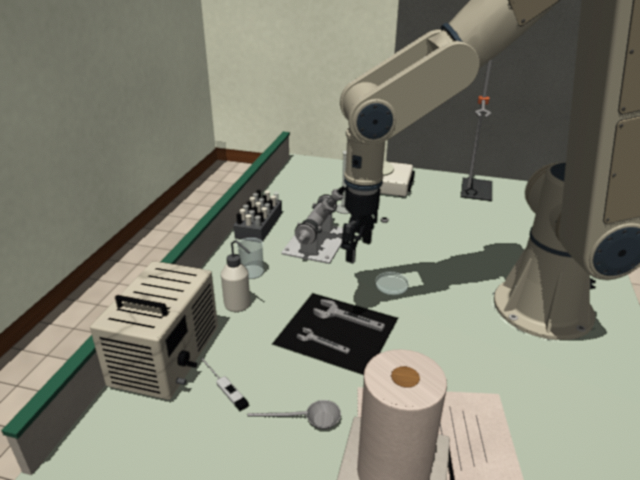

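View pics/sc24.png

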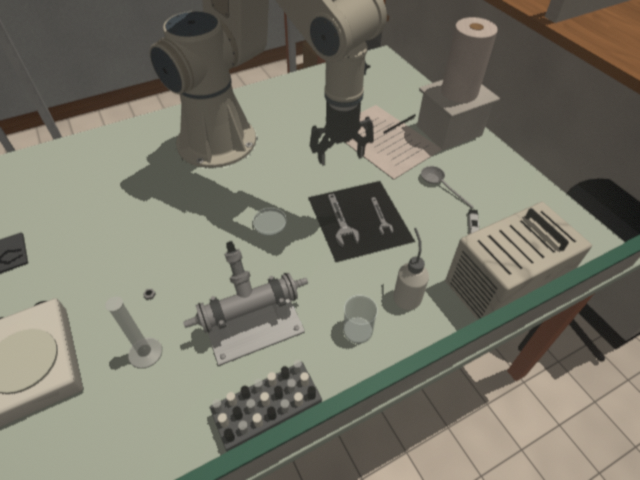

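```bash
python3 -c "
from station import job
print(job.finish_job())
"
```

```text
the job is handed in; nothing more can be done
None
```

The nut is finger-tight plus about one flat, and the larger spanner is back flat on the mat where it came from. I handed the job in at 23.5 s.

- **Finger-tightening:** I gripped the nut across its flats and turned it clockwise. The torque stayed near 0.27 N m for about 113°, then jumped to about 0.7 N m. That puts finger-tight within a window of about 3.5°.
- **Overshoot with the fingers:** I sent two moves back to back at that point. The fingers therefore carried the nut about 4–7° past finger-tight before the spanner went on. I counted this as part of the one flat.
- **Spanner:** I slid the larger spanner on from the side, with camera fits showing the jaw within 1 mm of the nut's centre. It took up about 12° of play before it bit, and I turned until the nut stood about 60° past finger-tight. I then backed off through the free play, with torque near zero, and pulled it straight out.
- **Accuracy:** The finger-tight window alone leaves the final angle uncertain by about ±2°. The last camera fits of the nut's angle ranged from −94° to −96° against a target of −94.5°. One camera reading also disagreed with the gripper's own by about 1°.
- **After removal:** A single look with the jaw half off the nut gave roughly −95°, judged by eye with no fit, so I saw no sign of it turning back. I did not measure the angle again after that.
- **Rest of the bench:** The last pictures show both spanners flat on the mat, nothing else visibly moved, the electrode standing as before, and the gripper open and touching nothing. I never saw more than about 11 N at the wrist in the readings between moves.

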